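Pack specimen jars into the shuttle tray, close the lid and bring it under the seal pin

ROBOT

A 6-joint arm with a two-finger parallel gripper is mounted at the origin on the work surface. World frame = base frame: x ahead of the robot, y to its left, z up, the work surface at z = 0. Lengths are in mm, angles in rad, forces in N, time in s.
With the tool pointing down it reaches from about 350 to 775 mm from the base axis. Payload 7.3 kg.
Tool frame: the origin (TCP) lies on the centre line of the jaws, within the pads' length; the fingertips stand 14 mm ahead of it and the grasp point (between the pads) lies 5 mm behind it; z points along the fingers, y is the line along which they close (so a half turn about z gives the same grasp; the last joint's range is limited). The gripper opens to 92 mm and grips with 3 to 60 N. Pads are 19 mm wide; open, the fingers measure 130 mm over their backs; the gripper's body (75 mm by 190 mm) begins 47 mm behind the grasp point.
Start: joints at [-1.262, 0.342, 1.524, -0, 1.275, -0.146], TCP at [230.647, -471.641, 240.741] pointing down, gripper open.
Joint ranges: [-2.53, 2.53], [-0.77, 2.02], [0.04, 2.7], [-1, 4.14], [0.28, 2.66], [-3.11, 3.11]. Speed limits (rad/s): [2.57, 2.57, 3.14, 3.14, 3.14, 3.14].

INTERFACE

Orientations are given as [roll, pitch, yaw] about the fixed x, y, z axes, in that order (R = Rz(yaw) Ry(pitch) Rx(roll)).
In Python, from plant import get_obs, capture, bot, spot_in, trace, pinpoint gives the robot as it stands.
- The arm moves only by the tool play_rows, never from a script. Its argument "rows" is a list of rows, each a list of 2 entries, a list of its own where there are three numbers: the shift along the world's x, y, z in units of 3 cm (1.0 is 3 cm), then the turn, a rotation vector about the world's x, y, z in units of 8 degrees (1.0 is 8 degrees). A call has 1 to 12 rows; each row shifts and turns the commanded pose from where the row before left it; what a row does not reach is not made up. A row lasts 1/8 s, in which the tool goes at most 62.5 mm and 10.7 degrees, less where a joint would pass 70% of its speed; a pose out of reach is approached as far as the arm can. A call with a number of a shift or a turn outside -1 to 1 is refused whole. A call with a gripper value outside its range is refused whole. "hand" is the opening, from -1 (shut) to 1 (fully open), set as the call begins (left out, the last holds). The fingers move at their own pace and stop on an object; the grip force is fixed at half the most. Time passes only in rows, so rows that do not move let the fingers close. It gives the time, the measured TCP pose, the force, the opening and the grip force at its end, in the units of the state.
- get_obs(): the state, without advancing time (a new reading comes with each control period).
- capture(name): name is "scene" or "top" or "wrist"; returns a dict with "frame" (384x512x3 uint8, red, green, blue), "fov_y" (degrees; the focal length in pixels is half the picture's height over the tangent of half this angle, whatever the lens; pixels are square), "cx", "cy" (the principal point, pixels), "dist" ([k1, k2, p1, p2, k3] as OpenCV has them; the pictures are not rectified), "rvec" (rotation vector, rad) and "tvec" (3), from world to camera coordinates, as OpenCV has them; the wrist camera has in their place "hand_eye" (4x4, takes a point from camera to tool coordinates, whose origin is the TCP and whose axes are the flange's). Camera axes: x right, y down, z forward; pixel columns grow to the right and rows downward; lengths in mm; the calibration is good to about 2 mm. A picture is of the moment at which its call begins: read the wrist's pose just before it. There is no depth.
- bot.close_job(): hands the job in; it is judged then, once.
Trained networks look in the newest picture that a camera, given by its name, has taken for a name from the list of things; names that differ only in an ending like _2 or _b are one class to them, and where a whole thing is asked for, a point or a joint stands for the part that bears it (a point fixed in the world has none). Each returns a list of dicts, best first, with "p" (0 to 1); they miss things now and then, are a little off and sometimes report something else, mostly with a low value. They report only what shows in the picture. A call takes as long as a camera call. They do not tell look-alikes from the thing itself.
- spot_in(query, camera): "at" ([row, column] in pixels, amid what is visible of it).
- trace(query, camera): "mask" (384x512 bool, what is visible of it) and "at" ([row, column] in pixels, amid what is visible of it).
- pinpoint(query, camera): "at" ([row, column] in pixels: a listed point, or the origin of a listed thing).
The state is a dict: "time": time; "joint_positions": joint angles; "dq": joint speeds; "tau": joint torques, N m; "tool_pos": TCP position; "tcp_rot": TCP orientation; "contact_force": force on the tool from outside, world axes, zero at the start; "moment": the same for the moment, N m; "grip_width": finger opening in mm; "finger_force": force on a finger pad.
Only numpy, scipy, OpenCV 4.12 (cv2) and the standard library are available. Lean on these libraries where they do the work, as an engineer would, in place of code of your own. Each camera call takes 0.05 s, during which the arm holds its last target. There are 200 camera calls.

TASK

Stand all the little glass specimen jars on the desk upright in the tray's pockets, one to a pocket; the glass is thin, so grip each lightly and carry it low. Then lower the clear lid gently until it is fully shut, and only then slide the tray along its rail until the dark spot on the lid is right under the press's fixed pin. Leave the other things on the desk where they are.

Things in the scene. Friction and masses are not known exactly. Their poses are not given: they have to be found in the camera images.
- jar1: squat thin-glass specimen jar with white cap, one straight-sided cylinder 42 mm in diameter and 36 high, 60 g; origin at the centre of its underside, z up its axis. Not always present (then None). Two to three newtons a finger hold it; the glass cracks if the pads' forces on it add up to 25 N (12 N each), and breaks in a fall of more than about 18 cm
- jar2: squat thin-glass specimen jar with white cap, one straight-sided cylinder 42 mm in diameter and 36 high, 60 g; origin at the centre of its underside, z up its axis. Not always present (then None). Two to three newtons a finger hold it; the glass cracks if the pads' forces on it add up to 25 N (12 N each), and breaks in a fall of more than about 18 cm
- jar3: squat thin-glass specimen jar with white cap, one straight-sided cylinder 42 mm in diameter and 36 high, 60 g; origin at the centre of its underside, z up its axis. Not always present (then None). Two to three newtons a finger hold it; the glass cracks if the pads' forces on it add up to 25 N (12 N each), and breaks in a fall of more than about 18 cm
- jar4: squat thin-glass specimen jar with white cap, one straight-sided cylinder 42 mm in diameter and 36 high, 60 g; origin at the centre of its underside, z up its axis. Not always present (then None). Two to three newtons a finger hold it; the glass cracks if the pads' forces on it add up to 25 N (12 N each), and breaks in a fall of more than about 18 cm
- jar5: squat thin-glass specimen jar with white cap, one straight-sided cylinder 42 mm in diameter and 36 high, 60 g; origin at the centre of its underside, z up its axis. Not always present (then None). Two to three newtons a finger hold it; the glass cracks if the pads' forces on it add up to 25 N (12 N each), and breaks in a fall of more than about 18 cm
- jar6: squat thin-glass specimen jar with white cap, one straight-sided cylinder 42 mm in diameter and 36 high, 60 g; origin at the centre of its underside, z up its axis. Not always present (then None). Two to three newtons a finger hold it; the glass cracks if the pads' forces on it add up to 25 N (12 N each), and breaks in a fall of more than about 18 cm
- tray_floor (a point): centre of the floor of the grey shuttle tray, 36 mm above the table; x points to the lid's hinge (away from the robot), y to the left along the rail, z up. Six pockets, each 58 x 58 mm and 12 deep, centred at x = -35 and +35, y = -78, 0 and +78 mm from here. Tray outline x -74 to +100, y -113 to +113 mm
- tray (a joint): travel of the tray along its rail, m; grows towards the tray's +y (left), range -0.16 to 0.16; stiff (2.5 N), stays where it is left
- knob_top (a point): centre of the top of the tray's upright black knob, 16 mm diameter, 45 high (top 81 mm above the table), for sliding the tray; it stands on a tongue at the tray's right-hand (-y) end, 158 mm from the tray's centre and 37 mm clear of the tray's side
- lid (a joint): angle of the clear lid, rad: 0 = closed flat on the tray, 1.57 = upright, up to 2.0; a stiff hinge, the lid stays where it is left (about 3 N at its free edge moves it). A press of 40 N breaks it, as does closing faster than 2 rad/s
- lid_hinge (a point): middle of the lid's hinge line, along the tray's y at the tray's far edge, 48 mm above the table; axes are the lid's, equal to the tray's when closed. The lid is a shallow clear box open at the bottom, 176 mm from hinge to free edge, 226 wide, top face 33 mm above the hinge line when closed (81 above the table), skirts 30 deep, 3 thick
- lid_edge (a point): middle of the lid's free edge at its outer (top) face, 176 mm from the hinge
- mark (a point): the marked spot: centre of the dark dot, 12 mm across, on the lid's outer face, 100 mm from the hinge; above the centre of the tray floor when closed
- tip (a point): lower end of the seal press's fixed steel pin, 92 mm above the table, 10 mm over the closed lid. Above it a holder 22 mm thick and at 150 to 180 mm height an arm 26 mm wide that runs along the rail's +x (away from the robot) to a column 185 mm behind the pin
- block: white tube block, 46 x 46 x 28 high, nine shallow dark holes (mm); not part of the job; origin at the centre of its underside
- tape: roll of tape lying flat, 50 diameter, 19 high, hole 26 (mm); not part of the job; origin at the centre of its underside
- notes: pad of sticky notes, 46 x 46 x 14 high (mm); not part of the job; origin at the centre of its underside
- cup: small paper cup, rim 62 diameter, 62 high (mm); not part of the job; origin at the centre of its underside
There are look-alikes about, which are no part of the job. Leave any purple or red look-alike of the jar1 alone.

How it is judged:
By the outcome, as a careful person would: the job done as asked, in the order asked, and still so for the second after the job is handed in, with the robot touching nothing.
Of jar1, jar2, jar3, jar4, jar5, jar6 only 4 to 6 are there at a start; the rules pass over those that are not, and their reading is None.
At some moment in a run one of jar1, jar2, jar3, jar4, jar5, jar6 may be knocked a few centimetres aside while the robot is not near it.
Once in a run the grip may slacken for a moment while it holds something.
It also fails if it takes over 210 s, if anything falls off the work surface, if the arm or the gripper's body presses on something with over 40 N, if the wrist force passes 120 N, or if a joint passes its speed limit or range.

## Working session

There is one attempt and no reset: what is moved stays moved. The work goes in short steps, Python scripts to look and compute and a tool call to move; the robot and the scene stay as the last step left them, time stands still between calls to the robot, and variables do not carry over. Pictures are saved under pics/ and viewed, at most 14 in all, crops included, and the job is handed in when it is done.

Besides the shell and the picture viewer there is one more tool, called after "Emit:" by a JSON object that holds its "method" and its "body", one argument or row to a line. play_rows: Moves the arm, as the interface text tells. Shifts and turns lie within -1 to 1; 1 stands for 3 cm of shift or 8 degrees of turn. Its arguments: {"type":"object","properties":{"rows":{"type":"array"},"hand":{"type":"number"}},"required":["rows"]}

```bash
ls; mkdir -p pics; cat > h.py <<'E'
import numpy as np, cv2, time
from plant import get_obs, capture, bot, spot_in, trace, pinpoint
from scipy.spatial.transform import Rotation as R
def save(c,n): cv2.imwrite('pics/'+n+'.png',cv2.cvtColor(c['frame'],cv2.COLOR_RGB2BGR))
def K(c):
    f=c['frame'].shape[0]/2/np.tan(np.radians(c['fov_y'])/2)
    return np.array([[f,0,c['cx']],[0,f,c['cy']],[0,0,1.]])
def cam(c,o=None):
    """camera->world rotation, camera position"""
    if 'rvec' in c and c['rvec'] is not None:
        M=cv2.Rodrigues(np.array(c['rvec'],float))[0]; return M.T,-M.T@np.array(c['tvec'],float).ravel()
    T=np.array(c['hand_eye']); W=R.from_euler('xyz',o['tcp_rot']).as_matrix()
    return W@T[:3,:3], W@T[:3,3]+np.array(o['tool_pos'])
def ray(c,at,o=None):
    A,p=cam(c,o); u=cv2.undistortPoints(np.array([[[at[1],at[0]]]],float),K(c),np.array(c['dist'],float)).ravel()
    d=A@np.array([u[0],u[1],1.]); return p,d/np.linalg.norm(d)
def onz(c,at,z,o=None):
    p,d=ray(c,at,o); return p+d*(z-p[2])/d[2]
def tri(rs):
    A=np.zeros((3,3));b=np.zeros(3)
    for p,d in rs:
        P=np.eye(3)-np.outer(d,d);A+=P;b+=P@p
    return np.linalg.solve(A,b)
def proj(c,X,o=None):
    A,p=cam(c,o); M=A.T
    q=cv2.projectPoints(np.array(X,float).reshape(-1,3),cv2.Rodrigues(M)[0],-M@p,K(c),np.array(c['dist'],float))[0]
    return q.reshape(-1,2)[:,::-1]
E
python3 - <<'E'
from h import *
o=get_obs();print({k:np.round(v,3) for k,v in o.items()})
for n in('scene','top','wrist'):
    c=capture(n);save(c,n+'0')
    A,p=cam(c,o);print(n,p,A[:,2],c['fov_y'])
    if n=='wrist':print(c['hand_eye'])
    for q in('jar1','block','tape','notes','cup'):
        print(q,[(np.round(d['at']).tolist(),round(d['p'],2)) for d in spot_in(q,n)])
    for q in('jar1','tray_floor','knob_top','lid_hinge','lid_edge','mark','tip'):
        print('pt',q,[(np.round(d['at'],1).tolist(),round(d['p'],2)) for d in pinpoint(q,n)])
E
```

```text
pics
{'time': np.float64(0.0), 'joint_positions': array([-1.262,  0.343,  1.525, -0.   ,  1.275, -0.146]), 'dq': array([ 0.001,  0.001, -0.   , -0.001,  0.   ,  0.002]), 'tau': array([-1.0000e-03, -4.3124e+01, -2.4422e+01,  7.2000e-02,  5.6000e-02,
       -0.0000e+00]), 'tool_pos': array([ 230.527, -471.234,  240.048]), 'tcp_rot': array([-3.14 , -0.   ,  0.455]), 'contact_force': array([-0.265,  0.383,  0.001]), 'moment': array([-0.01 , -0.006,  0.057]), 'finger_force': np.float64(0.0), 'grip_width': np.float64(92.054)}
scene [ 813.77160557 -767.73782626  691.42755404] [-0.31069502  0.70574363 -0.636706  ] 57.86593912375812
jar1 [([343.0, 192.0], 0.94), ([312.0, 210.0], 0.93), ([294.0, 179.0], 0.83), ([321.0, 262.0], 0.78), ([233.0, 250.0], 0.71), ([323.0, 168.0], 0.62), ([280.0, 270.0], 0.57), ([250.0, 197.0], 0.57)]
block [([256.0, 280.0], 0.68), ([168.0, 290.0], 0.17)]
tape [([269.0, 227.0], 0.77)]
notes [([230.0, 181.0], 0.63)]
cup [([258.0, 144.0], 0.9)]
pt jar1 [([284.3, 272.3], 0.91), ([256.2, 196.6], 0.83), ([328.3, 167.9], 0.83), ([315.3, 211.3], 0.78), ([349.2, 193.8], 0.76
[... 1007 characters left out ...]
p [([186.0, 248.9], 0.82)]
pt lid_hinge [([155.7, 200.8], 0.83), ([151.3, 314.3], 0.73)]
pt lid_edge [([137.3, 194.8], 0.97)]
pt mark [([143.3, 200.7], 0.67)]
pt tip []
wrist [ 296.6513189  -438.08949747  383.244348  ] [-0.25069249 -0.12050789 -0.96053689] 61.62229594387483
[[ 5.77865499e-04 -9.60480652e-01 -2.78346158e-01  7.39924820e+01]
 [ 9.99999664e-01  7.17095579e-04 -3.98392869e-04 -9.45020267e-01]
 [ 5.82249442e-04 -2.78345834e-01  9.60480743e-01 -1.43179497e+02]
 [ 0.00000000e+00  0.00000000e+00  0.00000000e+00  1.00000000e+00]]
jar1 []
block []
tape []
notes []
cup [([32.0, 222.0], 0.92)]
pt jar1 []
pt tray_floor []
pt knob_top []
pt lid_hinge []
pt lid_edge []
pt mark []
pt tip []
```

View pics/scene0.png

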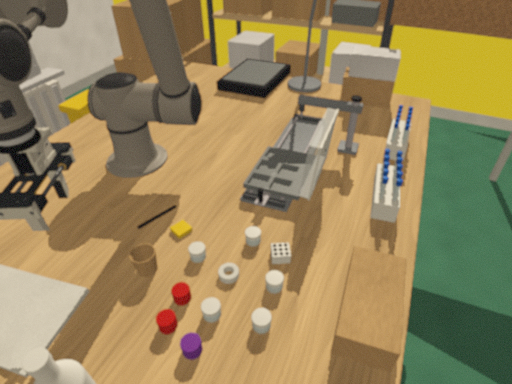

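View pics/top0.png

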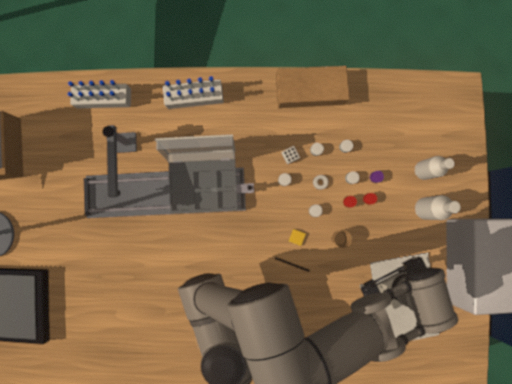

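The scene view shows five white jars at about (252,197), (237,253), (282,273), (310,211) and (321,261), two red and one purple look-alikes. The tray is open with its lid raised, and the press arm is to the far left of the tray in the top view.

```bash
python3 - <<'E'
from h import *
s=capture('scene');t=capture('top')
S=trace('jar1','scene');T=trace('jar1','top')
def col(c,m): return np.median(c['frame'][m],axis=0).astype(int).tolist()
print('S',[(np.round(onz(s,d['at'],18)).astype(int).tolist(),col(s,d['mask']),int(d['mask'].sum()),round(d['p'],2)) for d in S])
print('T',[(np.round(onz(t,d['at'],30)).astype(int).tolist(),col(t,d['mask']),int(d['mask'].sum()),round(d['p'],2)) for d in T])
for c,n in((s,'scene'),(t,'top')):
  print(n,[(np.round(onz(c,d['at'],0)).astype(int).tolist(),round(d['p'],2)) for d in pinpoint('jar1',n)])
  for q,z in(('tray_floor',36),('knob_top',81),('lid_hinge',48),('tip',92)):
    print(q,[(np.round(onz(c,d['at'],z)).astype(int).tolist(),round(d['p'],2)) for d in pinpoint(q,n)])
for q in('tray_floor','knob_top','lid_hinge','lid_edge','mark'):
  a=pinpoint(q,'scene');b=pinpoint(q,'top')
  if a and b: print(q,np.round(tri([ray(s,a[0]['at']),ray(t,b[0]['at'])])))
for q,z in(('block',14),('tape',10),('notes',7),('cup',30)):
  print(q,[np.round(onz(t,d['at'],z)).astype(int).tolist() for d in spot_in(q,'top')],[np.round(onz(s,d['at'],z)).astype(int).tolist() for d in spot_in(q,'scene')])
print(get_obs()['time'])
x=t['frame'][110:250,70:410];cv2.imwrite('pics/topc.png',cv2.resize(x,None,fx=2.3,fy=2.3,interpolation=2)[...,::-1])
E
```

```text
S [([477, -492, 18], [190, 37, 31], 438, 0.96), ([546, -435, 18], [213, 198, 174], 444, 0.93), ([464, -421, 18], [192, 38, 32], 387, 0.75), ([647, -317, 18], [213, 201, 179], 340, 0.68), ([435, -292, 18], [198, 190, 165], 289, 0.67), ([549, -513, 18], [128, 62, 135], 502, 0.65), ([543, -193, 18], [196, 181, 158], 273, 0.64), ([658, -417, 18], [216, 204, 181], 451, 0.58), ([326, -368, 18], [126, 96, 61], 714, 0.53)]
T [([557, -422, 30], [194, 178, 156], 111, 0.69), ([469, -416, 30], [162, 44, 34], 139, 0.66), ([645, -299, 30], [194, 177, 156], 127, 0.65), ([548, -192, 30], [196, 180, 158], 102, 0.62), ([477, -486, 30], [161, 43, 33], 137, 0.5), ([444, -297, 30], [194, 179, 157], 130, 0.44)]
scene [([546, -510, 0], 0.96), ([668, -416, 0], 0.8), ([541, -433, 0], 0.75), ([628, -210, 0], 0.73), ([646, -310, 0], 0.7), ([475, -497, 0], 0.7), ([430, -290, 0], 0.64), ([464, -430, 0], 0.57), ([542, -197, 0], 0.52)]
tray_floor [([486, 95, 36], 0.67)]
knob_top [([500, -66, 81], 0.77)]
lid_hinge [([603, 89, 48], 0.86)]
tip [([496, 332, 92], 0.95), ([667, -362, 92], 0.64), ([506, -78, 92], 0.4)]
top [([478, -408, 0], 0.7), ([473, -491, 0], 0.7), ([640, -309, 0], 0.66), ([647, -417, 0], 0.63), ([438, -299, 0], 0.63), ([541, -520, 0], 0.63), ([543, -419, 0], 0.5), ([549, -198, 0], 0.45)]
tray_floor [([509, 77, 36], 0.92)]
knob_top [([521, -73, 81], 0.61)]
lid_hinge [([614, 96, 48], 0.57)]
tip []
tray_floor [502.  72.  56.]
knob_top [513. -77.  94.]
lid_hinge [608.  94.  47.]
lid_edge [645.  92. 220.]
mark [645.  79. 151.]
block [[652, 104, 14], [628, -214, 14]] [[625, -224, 14]]
tape [[539, -324, 10]] [[538, -322, 10]]
notes [[341, -240, 7]] [[347, -236, 7]]
cup [[344, -386, 30]] [[330, -376, 30], [532, 122, 30]]
3.55
```

View pics/topc.png

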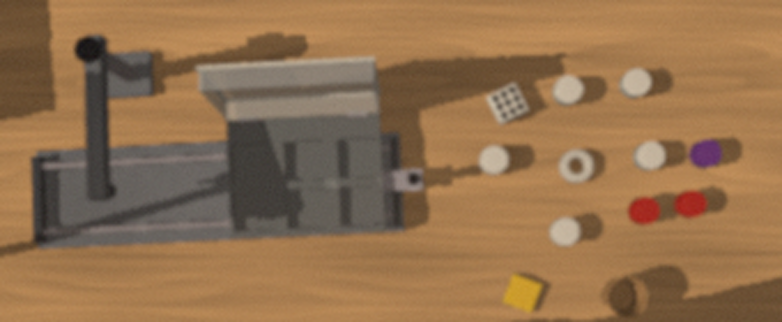

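The top crop confirms five white jars in crop pixels: (494,160), (568,89), (636,82), (650,155) and (565,231). The purple and red ones are at right, the block at (508,102) and the tape at (576,166). I'll move above the jars, turning the camera to the base side.

Emit:
{"method": "play_rows", "body": {
  "rows": [
    [[0.95,0.45,0.2],[0,0,1]],
    [[0.95,0.45,0.2],[0,0,1]],
    [[0.95,0.45,0.2],[0,0,1]],
    [[0.95,0.45,0.2],[0,0,1]],
    [[0.95,0.45,0.2],[0,0,1]],
    [[0.95,0.45,0.2],[0,0,1]],
    [[0.95,0.45,0.2],[0,0,1]],
    [[0.95,0.45,0.2],[0,0,1]],
    [[0.95,0.45,0.2],[0,0,1]],
    [[0.95,0.45,0.2],[0,0,1]],
    [[0,0,0],[0,0,1]],
    [[0,0,0],[0,0,1]]
  ],
  "hand": 0.5
}}

```text
time: 5.05
tool_pos: [516.1, -336.3, 300.5]
tcp_rot: [-3.142, -0.0, 2.136]
contact_force: [0.4, 0.4, -0.6]
grip_width: 68.7
finger_force: 0.0
```

Emit:
{"method": "play_rows", "body": {
  "rows": [
    [[0,0,0],[0,0,1]],
    [[0,0,0],[0,0,1]],
    [[0,0,0],[0,0,1]],
    [[0,0,0],[0,0,1]],
    [[0,0,0],[0,0,1]],
    [[0,0,0],[0,0,1]],
    [[0,0,0],[0,0,1]],
    [[0,0,0],[0,0,0.25]],
    [[0,0,0],[0,0,0]],
    [[0,0,0],[0,0,0]]
  ]
}}

```text
time: 6.3
tool_pos: [515.6, -336.6, 300.7]
tcp_rot: [3.142, -0.0, 3.141]
contact_force: [0.2, -0.5, 0.1]
grip_width: 68.8
finger_force: 0.0
```

```bash
cat >> h.py <<'E'
def jars(z=18,zt=True):
    o=get_obs();c=capture('wrist');out=[]
    P=[onz(c,d['at'],0,o)[:2] for d in pinpoint('jar1','wrist') if d['p']>.3]
    for d in trace('jar1','wrist'):
        px=c['frame'][d['mask']].astype(float);m=np.median(px,axis=0)
        out.append((onz(c,d['at'],z,o)[:2].round().tolist(),'white' if m.min()>0.7*m.max() else 'COL',int(d['mask'].sum()),round(d['p'],2)))
    return o,c,out,[p.round().tolist() for p in P]
E
python3 - <<'E'
from h import *
o,c,J,P=jars();save(c,'w1')
print(o['tool_pos'],o['tcp_rot'],o['time'])
for j in J:print(j)
print(P)
E
```

```text
[ 515.62992295 -336.63901765  300.73521779] [ 3.14151061e+00 -3.81740805e-05  3.14100812e+00] 6.3
([473.0, -494.0], 'COL', 1180, 0.97)
([645.0, -309.0], 'white', 818, 0.91)
([434.0, -298.0], 'white', 965, 0.79)
([464.0, -426.0], 'COL', 971, 0.77)
([548.0, -433.0], 'white', 917, 0.71)
([339.0, -388.0], 'COL', 1733, 0.69)
([552.0, -518.0], 'COL', 1076, 0.64)
([651.0, -412.0], 'white', 606, 0.6)
([540.0, -193.0], 'white', 995, 0.58)
([528.0, -12.0], 'white', 3608, 0.24)
[[546.0, -429.0], [541.0, -195.0], [549.0, -517.0], [435.0, -302.0], [475.0, -489.0], [658.0, -417.0], [464.0, -425.0], [646.0, -304.0]]
```

View pics/w1.png

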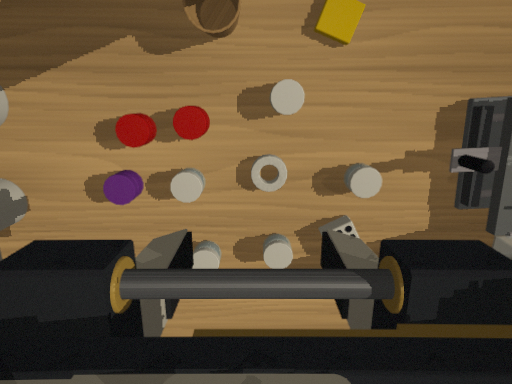

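The wrist view shows white jars at (97,288), (181,187), (181,365), (253,206) and (250,278), clear of the reds and purple. Positions agree across cameras. Next, the tray.

Emit:
{"method": "play_rows", "body": {
  "rows": [
    [[-0.25,1,0],[0,0,0]],
    [[-0.25,1,0],[0,0,0]],
    [[-0.25,1,0],[0,0,0]],
    [[-0.25,1,0],[0,0,0]],
    [[-0.25,1,0],[0,0,0]],
    [[-0.25,1,0],[0,0,0]],
    [[-0.25,1,0],[0,0,0]],
    [[-0.25,1,0],[0,0,0]],
    [[-0.25,1,0],[0,0,0]],
    [[-0.25,1,0],[0,0,0]],
    [[0,0,0],[0,0,0]],
    [[0,0,0],[0,0,0]]
  ]
}}

```text
time: 7.95
tool_pos: [440.9, -37.0, 300.9]
tcp_rot: [-3.141, 0.001, -3.141]
contact_force: [1.0, -0.8, -0.5]
grip_width: 69.0
finger_force: 0.0
```

```bash
cat >> h.py <<'E'
import pickle,os
def pts(qs,tag):
    o=get_obs();c=capture('wrist');r={}
    for q in qs:
        r[q]=[(d['at'],d['p'],ray(c,d['at'],o)) for d in pinpoint(q,'wrist')]
    pickle.dump(r,open(tag+'.pkl','wb'));return o,c,r
E
python3 - <<'E'
from h import *
o,c,r=pts(['tray_floor','knob_top','lid_hinge','mark','tip','lid_edge'],'v1');save(c,'w2')
print(o['tool_pos'],o['time'])
Z=dict(tray_floor=36,knob_top=81,lid_hinge=48,tip=92)
for q in r:print(q,[(np.round(a,1).tolist(),round(p,2),onz(c,a,Z[q],o).round().tolist() if q in Z else 0) for a,p,_ in r[q]])
E
```

```text
[440.90290969 -37.03017765 300.93384081] 7.95
tray_floor [([209.1, 348.2], 0.85, [501.0, 86.0, 36.0])]
knob_top [([226.7, 229.9], 0.81, [509.0, -69.0, 81.0])]
lid_hinge []
mark []
tip []
lid_edge []
```

Emit:
{"method": "play_rows", "body": {
  "rows": [
    [[-0.25,1,0],[0,0,0]],
    [[-0.25,1,0],[0,0,0]],
    [[-0.25,1,0],[0,0,0]],
    [[0,1,0],[0,0,0]],
    [[0,1,0],[0,0,0]],
    [[0,1,0],[0,0,0]],
    [[0,0,0],[0,0,0]],
    [[0,0,0],[0,0,0]]
  ]
}}

```text
time: 9.3
tool_pos: [418.2, 142.8, 300.6]
tcp_rot: [-3.141, -0.0, -3.14]
contact_force: [-0.6, 0.3, -0.3]
grip_width: 68.9
finger_force: 0.0
```

```bash
python3 - <<'E'
from h import *
o,c,r=pts(['tray_floor','knob_top','lid_hinge','mark','tip','lid_edge'],'v2');save(c,'w3')
print(o['tool_pos'],o['time'])
Z=dict(tray_floor=36,knob_top=81,lid_hinge=48,tip=92)
v=pickle.load(open('v1.pkl','rb'))
for q in r:
  print(q,[(np.round(a,1).tolist(),round(p,2),onz(c,a,Z[q],o).round().tolist() if q in Z else 0) for a,p,_ in r[q]])
  if r[q] and v[q]: print('   tri',tri([r[q][0][2],v[q][0][2]]).round(1))
E
```

```text
[418.1859992  142.82141024 300.62306375] 9.3
tray_floor [([227.1, 213.0], 0.86, [504.0, 84.0, 36.0])]
   tri [501.5  84.8  39.9]
knob_top [([240.2, 82.4], 0.9, [504.0, -68.0, 81.0]), ([295.7, 217.9], 0.59, [581.0, 94.0, 81.0])]
   tri [506.8 -68.9  79.8]
lid_hinge [([294.7, 216.6], 0.56, [601.0, 88.0, 48.0])]
mark []
tip [([234.8, 434.7], 0.41, [491.0, 352.0, 92.0])]
lid_edge []
```

View pics/w3.png

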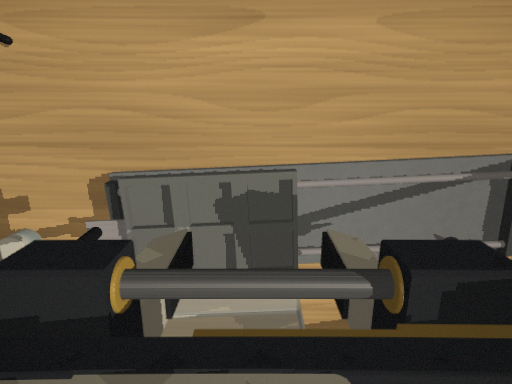

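The view shows the tray's six pockets, the near edge at (175,112)–(170,297), the knob at (235,90) and the rail extending left. I'll compute the yaw and check with an overlay.

```bash
python3 - <<'E'
from h import *
o=get_obs();c=capture('wrist')
g=cv2.cvtColor(c['frame'],cv2.COLOR_RGB2GRAY).astype(float)
g=cv2.GaussianBlur(g,(3,3),0)
E=[]
for u in range(130,292,6):
    r=np.arange(150,190); dd=np.abs(g[r+1,u]-g[r-1,u]); E.append((r[dd.argmax()],u))
W=np.array([onz(c,e,48,o)[:2] for e in E]);
k=np.polyfit(W[:,1],W[:,0],1);res=W[:,0]-np.polyval(k,W[:,1]);m=np.abs(res-np.median(res))<3
k=np.polyfit(W[m,1],W[m,0],1);print('slope',k,m.sum(),'yaw',np.degrees(-k[0]),'x at y=85',np.polyval(k,85))
yaw=-k[0];F=np.array([502.5,85.,36.]);Rz=R.from_euler('z',yaw).as_matrix()
im=cv2.resize(c['frame'],None,fx=2,fy=2)[...,::-1].copy()
def dr(P,col,cl=True):
    q=proj(c,[F+Rz@np.array(p,float) for p in P],o)[:,::-1]*2
    cv2.polylines(im,[q.astype(np.int32)],cl,col,1)
for x in(-35,35):
  for y in(-78,0,78): dr([(x+a*29,y+b*29,12) for a,b in((1,1),(1,-1),(-1,-1),(-1,1))],(0,255,0))
dr([(-74,-113,12),(-74,113,12),(100,113,12),(100,-113,12)],(0,0,255))
cv2.imwrite('pics/ov1.png',im[280:680,180:780])
a=capture('scene');b=capture('top')
s=pinpoint('tip','scene')[0]['at'];print('tip',s,[(d['at'],d['p']) for d in pinpoint('tip','top')])
print(onz(a,s,92))
E
```

```text
slope [-7.45608972e-02  4.26487444e+02] 22 yaw 4.272024725356146 x at y=85 420.1497678728183
tip [118.2, 301.1] []
[494.34704805 349.09743718  92.        ]
```

View pics/ov1.png

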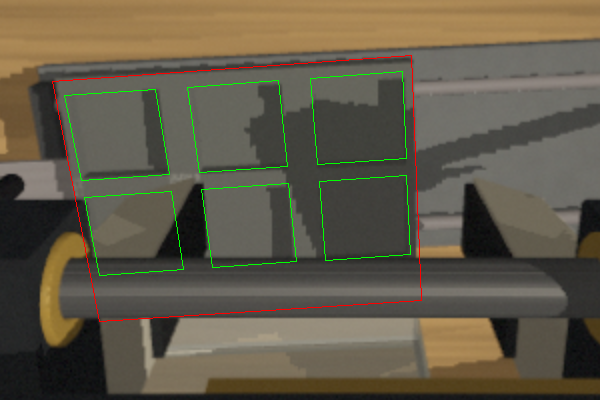

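Pocket overlay fits within a few mm. Moving above jar A.

Emit:
{"method": "play_rows", "body": {
  "rows": [
    [[0.34,-0.94,-0.5],[0,0,0]],
    [[0.34,-0.94,-0.5],[0,0,0]],
    [[0.34,-0.94,-0.5],[0,0,0]],
    [[0.34,-0.94,-0.5],[0,0,0]],
    [[0.34,-0.94,-0.5],[0,0,0]],
    [[0.34,-0.94,-0.5],[0,0,0]],
    [[0.34,-0.94,-0.5],[0,0,0]],
    [[0.34,-0.94,-0.5],[0,0,0]],
    [[0.34,-0.94,-0.5],[0,0,0]],
    [[0.34,-0.94,-0.5],[0,0,0]],
    [[0.34,-0.94,-0.5],[0,0,0]],
    [[0.34,-0.94,-0.5],[0,0,0]]
  ]
}}

```text
time: 11.4
tool_pos: [540.9, -196.0, 120.1]
tcp_rot: [3.141, 0.0, -3.141]
contact_force: [-0.3, 0.0, 0.7]
grip_width: 68.8
finger_force: 0.0
```

Emit:
{"method": "play_rows", "body": {
  "rows": [
    [[0,0,0],[0,0,0]],
    [[0,0,0],[0,0,0]]
  ]
}}

```text
time: 11.65
tool_pos: [540.3, -194.5, 120.8]
tcp_rot: [3.141, -0.0, -3.141]
contact_force: [-0.4, -0.0, -0.2]
grip_width: 69.0
finger_force: 0.0
```

```bash
cat > look.py <<'E'
from h import *
o,c,J,P=jars()
print(o['tool_pos'].round(1),o['time'])
for j in J:print(j)
print(P)
E
python3 look.py
```

```text
[ 540.3 -194.5  120.8] 11.65
([434.0, -302.0], 'white', 4327, 0.97)
([542.0, -194.0], 'white', 2714, 0.64)
([546.0, -396.0], 'white', 43, 0.53)
([639.0, -216.0], 'white', 1689, 0.42)
[[539.0, -193.0], [433.0, -300.0]]
```

Emit:
{"method": "play_rows", "body": {
  "rows": [
    [[0,0,-0.8],[0,0,0]],
    [[0,0,-0.8],[0,0,0]],
    [[0,0,-0.8],[0,0,0]],
    [[0,0,-0.7],[0,0,0]],
    [[0,0,0],[0,0,0]]
  ]
}}

```text
time: 12.42
tool_pos: [539.7, -194.0, 26.9]
tcp_rot: [3.14, -0.002, -3.14]
contact_force: [-0.6, 0.5, -0.1]
grip_width: 68.5
finger_force: 0.0
```

Emit:
{"method": "play_rows", "body": {
  "rows": [
    [[0,0,0],[0,0,0]],
    [[0,0,0],[0,0,0]],
    [[0,0,0],[0,0,0]]
  ],
  "hand": -0.08
}}

```text
time: 12.8
tool_pos: [540.9, -195.2, 28.6]
tcp_rot: [-3.141, 0.001, -3.14]
contact_force: [-0.1, 0.1, -0.9]
grip_width: 44.3
finger_force: 0.0
```

Emit:
{"method": "play_rows", "body": {
  "rows": [
    [[0,0,0],[0,0,0]],
    [[0,0,0],[0,0,0]]
  ],
  "hand": -0.095
}}

```text
time: 13.05
tool_pos: [540.7, -195.0, 28.1]
tcp_rot: [3.142, 0.0, -3.141]
contact_force: [-1.0, 0.9, 3.2]
grip_width: 42.1
finger_force: 10.9
```

Emit:
{"method": "play_rows", "body": {
  "rows": [
    [[0,0,0],[0,0,0]],
    [[0,0,0],[0,0,0]]
  ],
  "hand": -0.088
}}

```text
time: 13.3
tool_pos: [540.7, -195.1, 28.0]
tcp_rot: [-3.142, 0.0, -3.141]
contact_force: [1.1, 1.4, 3.6]
grip_width: 41.8
finger_force: 2.4
```

Emit:
{"method": "play_rows", "body": {
  "rows": [
    [[0,0,0.3],[0,0,0]],
    [[0,0,0.6],[0,0,0]],
    [[0,0,0.8],[0,0,0]],
    [[0,0,0.9],[0,0,0]],
    [[0,0,0.8],[0,0,0]]
  ],
  "hand": -0.089
}}

```text
time: 13.92
tool_pos: [540.4, -195.2, 130.9]
tcp_rot: [-3.141, 0.0, -3.141]
contact_force: [0.0, -0.4, -0.8]
grip_width: 41.8
finger_force: 3.4
```

Emit:
{"method": "play_rows", "body": {
  "rows": [
    [[0,0.5,0],[0,0,0]],
    [[0,1,0],[0,0,0]],
    [[0,1,0],[0,0,0]],
    [[0,1,0],[0,0,0]],
    [[-0.1,1,0],[0,0,0]],
    [[-0.1,1,0],[0,0,0]],
    [[0,1,0],[0,0,0]],
    [[0,1,0],[0,0,0]],
    [[0,1,0],[0,0,0]],
    [[0,1,0],[0,0,0]],
    [[0,1,0],[0,0,0]],
    [[0,1,0],[0,0,0]]
  ]
}}

```text
time: 15.42
tool_pos: [533.1, 151.6, 128.3]
tcp_rot: [-3.141, -0.003, -3.14]
contact_force: [0.1, 0.2, -1.1]
grip_width: 41.7
finger_force: 3.4
```

Emit:
{"method": "play_rows", "body": {
  "rows": [
    [[0,0.5,0],[0,0,0]],
    [[0,0,-0.3],[0,0,0]],
    [[0,0,-0.5],[0,0,0]],
    [[0,0,-0.5],[0,0,0]]
  ]
}}

```text
time: 15.92
tool_pos: [534.2, 163.9, 89.2]
tcp_rot: [-3.141, -0.001, 3.141]
contact_force: [-0.4, 0.0, -0.9]
grip_width: 41.9
finger_force: 3.4
```

Emit:
{"method": "play_rows", "body": {
  "rows": [
    [[0,0,-0.4],[0,0,0]],
    [[0,0,-0.3],[0,0,0]],
    [[0,0,-0.13],[0,0,0]],
    [[0,0,0],[0,0,0]]
  ]
}}

```text
time: 16.42
tool_pos: [534.6, 165.0, 65.7]
tcp_rot: [3.142, -0.0, -3.141]
contact_force: [0.4, -0.3, -0.1]
grip_width: 41.6
finger_force: 3.4
```

Emit:
{"method": "play_rows", "body": {
  "rows": [
    [[0,0,-0.03],[0,0,0]],
    [[0,0,0],[0,0,0]]
  ]
}}

```text
time: 16.68
tool_pos: [534.7, 165.0, 65.3]
tcp_rot: [3.141, 0.001, -3.141]
contact_force: [0.0, 0.9, 0.2]
grip_width: 41.5
finger_force: 3.4
```

Emit:
{"method": "play_rows", "body": {
  "rows": [
    [[0,0,0],[0,0,0]],
    [[0,0,0],[0,0,0]],
    [[0,0,0],[0,0,0]]
  ],
  "hand": 0.3
}}

```text
time: 17.05
tool_pos: [534.6, 165.0, 65.1]
tcp_rot: [3.141, 0.0, -3.141]
contact_force: [-1.0, 0.1, 0.0]
grip_width: 59.2
finger_force: 0.0
```

Emit:
{"method": "play_rows", "body": {
  "rows": [
    [[0,0,0.4],[0,0,0]],
    [[0,0,0.8],[0,0,0]],
    [[0,0,0.9],[0,0,0]],
    [[0,0,0.9],[0,0,0]]
  ]
}}

```text
time: 17.55
tool_pos: [534.6, 164.9, 156.7]
tcp_rot: [3.141, 0.001, -3.141]
contact_force: [0.4, -0.0, 0.1]
grip_width: 59.6
finger_force: 0.0
```

```bash
python3 - <<'E'
from h import *
o,c,J,P=jars(54);print(o['tool_pos'].round(1),o['time']);print(J)
F=np.array([502.5,85.5,36.]);Rz=R.from_euler('z',3,degrees=True).as_matrix()
im=cv2.resize(c['frame'],None,fx=1.5,fy=1.5)[...,::-1].copy()
def dr(P,col,cl=True):
    q=proj(c,[F+Rz@np.array(p,float) for p in P],o)[:,::-1]*1.5
    cv2.polylines(im,[q.astype(np.int32)],cl,col,1)
for x in(-35,35):
  for y in(-78,0,78): dr([(x+a*29,y+b*29,12) for a,b in((1,1),(1,-1),(-1,-1),(-1,1))],(0,255,0))
cv2.imwrite('pics/ov2.png',im)
E
```

```text
[534.6 164.9 156.7] 17.55
[([536.0, 166.0], 'white', 2641, 0.81), ([638.0, 156.0], 'white', 3835, 0.37)]
```

View pics/ov2.png

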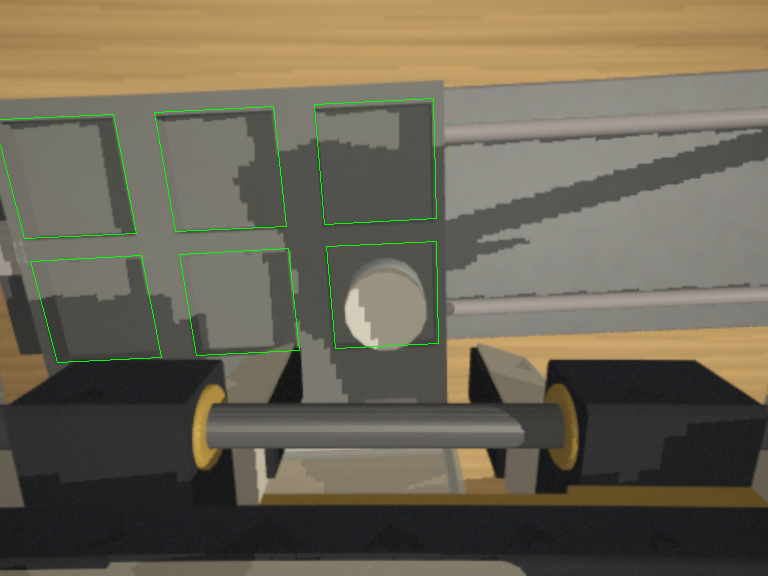

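The overlay matches the pockets, and jar A stands inside its pocket (jar at (310,385)). Next, jar C.

Emit:
{"method": "play_rows", "body": {
  "rows": [
    [[0,-1,0],[0,0,0]],
    [[0,-1,0],[0,0,0]],
    [[0,-1,0],[0,0,0]],
    [[0,-1,0],[0,0,0]],
    [[0,-1,0],[0,0,0]],
    [[0,-1,0],[0,0,0]],
    [[0,-1,0],[0,0,0]],
    [[0,-1,0],[0,0,0]],
    [[0,-1,0],[0,0,0]],
    [[0.5,-1,-0.2],[0,0,0]],
    [[0.5,-1,-0.2],[0,0,0]],
    [[0.5,-1,-0.2],[0,0,0]]
  ],
  "hand": 0.4
}}

```text
time: 19.2
tool_pos: [579.4, -195.8, 135.6]
tcp_rot: [3.141, -0.002, -3.141]
contact_force: [0.4, 0.4, -0.1]
grip_width: 64.0
finger_force: 0.0
```

Emit:
{"method": "play_rows", "body": {
  "rows": [
    [[0.5,-1,-0.2],[0,0,0]],
    [[0.6,-1,-0.2],[0,0,0]],
    [[0.6,-0.7,-0.2],[0,0,0]],
    [[0.5,0,0],[0,0,0]],
    [[0,0,0],[0,0,0]],
    [[0,0,0],[0,0,0]]
  ]
}}

```text
time: 19.95
tool_pos: [644.8, -275.6, 118.2]
tcp_rot: [3.141, -0.002, -3.14]
contact_force: [-0.3, 0.2, -0.1]
grip_width: 64.1
finger_force: 0.0
```

```bash
python3 look.py
```

```text
[ 644.8 -275.6  118.2] 19.95
([656.0, -411.0], 'white', 3002, 0.89)
([648.0, -308.0], 'white', 2788, 0.74)
[[657.0, -411.0], [546.0, -430.0], [645.0, -309.0]]
```

Emit:
{"method": "play_rows", "body": {
  "rows": [
    [[0.07,-0.7,0],[0,0,0]],
    [[0,-0.4,0],[0,0,0]],
    [[0,0,-0.8],[0,0,0]],
    [[0,0,-0.8],[0,0,0]],
    [[0,0,-0.8],[0,0,0]],
    [[0,0,-0.6],[0,0,0]],
    [[0,0,0],[0,0,0]]
  ]
}}

```text
time: 20.98
tool_pos: [646.7, -308.5, 27.3]
tcp_rot: [3.14, -0.003, -3.141]
contact_force: [-0.3, -0.5, 0.2]
grip_width: 64.2
finger_force: 0.0
```

Emit:
{"method": "play_rows", "body": {
  "rows": [
    [[0,0,0],[0,0,0]],
    [[0,0,0],[0,0,0]],
    [[0,0,0],[0,0,0]],
    [[0,0,0],[0,0,0]]
  ],
  "hand": -0.08
}}

```text
time: 21.48
tool_pos: [647.8, -309.0, 29.4]
tcp_rot: [-3.141, 0.001, -3.141]
contact_force: [0.1, 0.4, -0.3]
grip_width: 42.0
finger_force: 0.2
```

Emit:
{"method": "play_rows", "body": {
  "rows": [
    [[0,0,0],[0,0,0]],
    [[0,0,0],[0,0,0]]
  ],
  "hand": -0.087
}}

```text
time: 21.72
tool_pos: [647.7, -309.0, 29.0]
tcp_rot: [3.141, 0.0, -3.141]
contact_force: [-0.8, 1.0, 0.4]
grip_width: 41.9
finger_force: 1.2
```

Emit:
{"method": "play_rows", "body": {
  "rows": [
    [[0,0,0],[0,0,0]],
    [[0,0,0],[0,0,0]]
  ],
  "hand": -0.089
}}

```text
time: 21.98
tool_pos: [647.7, -309.0, 29.1]
tcp_rot: [3.141, 0.0, -3.141]
contact_force: [0.8, 1.4, 2.3]
grip_width: 41.7
finger_force: 3.3
```

Emit:
{"method": "play_rows", "body": {
  "rows": [
    [[0,0,0.3],[0,0,0]],
    [[0,0,0.7],[0,0,0]],
    [[0,0,0.8],[0,0,0]],
    [[0,0,0.9],[0,0,0]],
    [[-0.3,0.3,0.7],[0,0,0]],
    [[-0.6,0.7,0],[0,0,0]],
    [[-0.6,0.9,0],[0,0,0]],
    [[-0.6,1,0],[0,0,0]],
    [[-0.6,1,0],[0,0,0]],
    [[-0.6,1,0],[0,0,0]],
    [[-0.4,1,0],[0,0,0]],
    [[0,1,0],[0,0,0]]
  ]
}}

```text
time: 23.48
tool_pos: [536.3, -101.4, 132.8]
tcp_rot: [-3.141, 0.002, -3.141]
contact_force: [0.5, -0.5, -1.0]
grip_width: 42.0
finger_force: 3.3
```

Emit:
{"method": "play_rows", "body": {
  "rows": [
    [[0,1,0],[0,0,0]],
    [[0,1,0],[0,0,0]],
    [[0,1,0],[0,0,0]],
    [[0,1,0],[0,0,0]],
    [[0,1,0],[0,0,0]],
    [[0,0.9,0],[0,0,0]],
    [[0,0.4,0],[0,0,0]],
    [[0,0,-0.4],[0,0,0]],
    [[0,0,-0.5],[0,0,0]],
    [[0,0,-0.4],[0,0,0]],
    [[0,0,0],[0,0,0]]
  ]
}}

```text
time: 24.85
tool_pos: [535.8, 86.3, 90.4]
tcp_rot: [-3.142, -0.003, -3.142]
contact_force: [-0.6, -0.2, -0.1]
grip_width: 41.9
finger_force: 3.3
```

Emit:
{"method": "play_rows", "body": {
  "rows": [
    [[0.05,0.03,-0.4],[0,0,0]],
    [[0,0,-0.3],[0,0,0]],
    [[0,0,-0.13],[0,0,0]],
    [[0,0,0],[0,0,0]],
    [[0,0,0],[0,0,0]]
  ]
}}

```text
time: 25.48
tool_pos: [538.3, 87.9, 67.3]
tcp_rot: [3.142, 0.001, -3.141]
contact_force: [1.2, 0.2, -0.2]
grip_width: 42.1
finger_force: 3.3
```

Emit:
{"method": "play_rows", "body": {
  "rows": [
    [[0,0,0],[0,0,0]],
    [[0,0,0],[0,0,0]],
    [[0,0,0.2],[0,0,0]],
    [[0,0,0.8],[0,0,0]],
    [[0,0,0.9],[0,0,0]],
    [[0,-0.3,0.6],[0,0,0]],
    [[0,-1,0],[0,0,0]],
    [[0,-1,0],[0,0,0]],
    [[0,-1,0],[0,0,0]],
    [[0,-1,0],[0,0,0]],
    [[0,-1,0],[0,0,0]],
    [[0,-1,0],[0,0,0]]
  ],
  "hand": 0.3
}}

```text
time: 26.98
tool_pos: [538.2, -102.1, 142.6]
tcp_rot: [-3.141, 0.001, -3.141]
contact_force: [0.5, -0.7, 0.3]
grip_width: 59.4
finger_force: 0.0
```

Emit:
{"method": "play_rows", "body": {
  "rows": [
    [[0,-1,0],[0,0,0]],
    [[0.2,-1,0],[0,0,0]],
    [[0.4,-1,0],[0,0,0]],
    [[0.4,-1,-0.1],[0,0,0]],
    [[0.4,-1,-0.1],[0,0,0]],
    [[0.4,-1,-0.1],[0,0,0]],
    [[0.4,-1,-0.1],[0,0,0]],
    [[0.5,-1,-0.1],[0,0,0]],
    [[0.5,-1,-0.1],[0,0,0]],
    [[0.5,-1,-0.1],[0,0,0]],
    [[0,0,0],[0,0,0]],
    [[0,0,0],[0,0,0]]
  ],
  "hand": 0.4
}}

```text
time: 28.48
tool_pos: [648.9, -400.4, 120.9]
tcp_rot: [3.141, -0.001, -3.141]
contact_force: [-0.5, -0.3, 0.4]
grip_width: 64.2
finger_force: 0.0
```

```bash
python3 look.py
```

```text
[ 648.9 -400.4  120.9] 28.475
([545.0, -431.0], 'white', 3465, 0.94)
([548.0, -520.0], 'COL', 4342, 0.91)
([659.0, -413.0], 'white', 2612, 0.61)
[[549.0, -516.0], [548.0, -431.0], [658.0, -413.0]]
```

Emit:
{"method": "play_rows", "body": {
  "rows": [
    [[0.26,-0.42,0],[0,0,0]],
    [[0,0,-0.8],[0,0,0]],
    [[0,0,-0.8],[0,0,0]],
    [[0,0,-0.8],[0,0,0]],
    [[0,0,-0.67],[0,0,0]],
    [[0,0,0],[0,0,0]]
  ]
}}

```text
time: 29.38
tool_pos: [656.1, -412.7, 27.1]
tcp_rot: [3.139, -0.003, -3.14]
contact_force: [0.2, -0.2, 0.2]
grip_width: 64.5
finger_force: 0.0
```

Emit:
{"method": "play_rows", "body": {
  "rows": [
    [[0,0,0],[0,0,0]],
    [[0,0,0],[0,0,0]],
    [[0,0,0],[0,0,0]],
    [[0,0,0],[0,0,0]]
  ],
  "hand": -0.08
}}

```text
time: 29.88
tool_pos: [657.1, -413.7, 29.5]
tcp_rot: [-3.141, 0.001, -3.141]
contact_force: [-0.5, 0.5, 0.3]
grip_width: 42.4
finger_force: 0.3
```

Emit:
{"method": "play_rows", "body": {
  "rows": [
    [[0,0,0],[0,0,0]],
    [[0,0,0],[0,0,0]]
  ],
  "hand": -0.087
}}

```text
time: 30.12
tool_pos: [657.0, -413.7, 29.1]
tcp_rot: [3.141, 0.0, -3.141]
contact_force: [-0.1, 0.7, 1.1]
grip_width: 41.7
finger_force: 1.2
```

Emit:
{"method": "play_rows", "body": {
  "rows": [
    [[0,0,0],[0,0,0]],
    [[0,0,0],[0,0,0]]
  ],
  "hand": -0.089
}}

```text
time: 30.38
tool_pos: [657.0, -413.7, 29.1]
tcp_rot: [3.141, 0.0, -3.141]
contact_force: [-0.2, 1.2, 1.6]
grip_width: 41.5
finger_force: 3.4
```

Emit:
{"method": "play_rows", "body": {
  "rows": [
    [[0,0,0.3],[0,0,0]],
    [[0,0,0.7],[0,0,0]],
    [[0,0,0.8],[0,0,0]],
    [[0,0,0.9],[0,0,0]],
    [[-0.3,0.3,0.7],[0,0,0]],
    [[-0.5,0.8,0],[0,0,0]],
    [[-0.5,1,0],[0,0,0]],
    [[-0.5,1,0],[0,0,0]],
    [[-0.5,1,0],[0,0,0]],
    [[-0.5,1,0],[0,0,0]],
    [[-0.5,1,0],[0,0,0]],
    [[-0.5,1,0],[0,0,0]]
  ]
}}

```text
time: 31.88
tool_pos: [543.0, -200.2, 132.8]
tcp_rot: [-3.14, 0.002, -3.141]
contact_force: [0.4, 0.0, -0.8]
grip_width: 41.9
finger_force: 3.3
```

Emit:
{"method": "play_rows", "body": {
  "rows": [
    [[-0.05,1,0],[0,0,0]],
    [[0,1,0],[0,0,0]],
    [[0,1,0],[0,0,0]],
    [[0,1,0],[0,0,0]],
    [[0,1,0],[0,0,0]],
    [[0,1,0],[0,0,0]],
    [[0,0.7,0],[0,0,0]],
    [[0,0.3,0],[0,0,0]],
    [[0,0,-0.4],[0,0,0]],
    [[0,0,-0.5],[0,0,0]],
    [[0,0,-0.4],[0,0,0]],
    [[0,0,0],[0,0,0]]
  ]
}}

```text
time: 33.38
tool_pos: [540.6, 8.8, 90.3]
tcp_rot: [3.141, -0.003, -3.141]
contact_force: [-0.3, -0.4, -0.5]
grip_width: 41.7
finger_force: 3.3
```

Emit:
{"method": "play_rows", "body": {
  "rows": [
    [[0.02,0.02,-0.4],[0,0,0]],
    [[0,0,-0.3],[0,0,0]],
    [[0,0,-0.15],[0,0,0]],
    [[0,0,0],[0,0,0]],
    [[0,0,0],[0,0,0]]
  ]
}}

```text
time: 34.0
tool_pos: [542.2, 9.9, 66.7]
tcp_rot: [3.142, 0.0, -3.14]
contact_force: [0.1, 0.5, -0.6]
grip_width: 41.8
finger_force: 3.3
```

Emit:
{"method": "play_rows", "body": {
  "rows": [
    [[0,0,0],[0,0,0]],
    [[0,0,0],[0,0,0]],
    [[0,0,0.2],[0,0,0]],
    [[0,0,0.8],[0,0,0]],
    [[0,0,0.9],[0,0,0]],
    [[0,-0.3,0.4],[0,0,0]],
    [[0,-1,0],[0,0,0]],
    [[0,-1,0],[0,0,0]],
    [[0,-1,0],[0,0,0]],
    [[0,-1,0],[0,0,0]],
    [[0,-1,0],[0,0,0]],
    [[0,-1,0],[0,0,0]]
  ],
  "hand": 0.3
}}

```text
time: 35.5
tool_pos: [541.6, -180.6, 135.1]
tcp_rot: [3.141, -0.001, -3.141]
contact_force: [0.3, 0.2, -0.9]
grip_width: 59.8
finger_force: 0.0
```

Emit:
{"method": "play_rows", "body": {
  "rows": [
    [[0,-1,0],[0,0,0]],
    [[0,-1,0],[0,0,0]],
    [[0,-1,0],[0,0,0]],
    [[0.05,-1,0],[0,0,0]],
    [[0.05,-1,0],[0,0,0]],
    [[0.05,-1,-0.1],[0,0,0]],
    [[0.05,-1,-0.1],[0,0,0]],
    [[0,-1,-0.1],[0,0,0]],
    [[0,-0.4,-0.1],[0,0,0]],
    [[0,0,0],[0,0,0]],
    [[0,0,0],[0,0,0]]
  ],
  "hand": 0.45
}}

```text
time: 36.88
tool_pos: [548.1, -430.1, 123.4]
tcp_rot: [3.141, -0.0, -3.14]
contact_force: [-0.2, -0.3, -0.4]
grip_width: 66.6
finger_force: 0.0
```

```bash
python3 look.py
```

```text
[ 548.1 -430.1  123.4] 36.875
([549.0, -429.0], 'white', 2572, 0.8)
([464.0, -421.0], 'COL', 2996, 0.67)
([472.0, -493.0], 'COL', 3304, 0.64)
([551.0, -519.0], 'COL', 2932, 0.6)
([432.0, -296.0], 'white', 4862, 0.58)
[[548.0, -429.0], [473.0, -492.0], [548.0, -516.0], [465.0, -422.0], [434.0, -300.0]]
```

Emit:
{"method": "play_rows", "body": {
  "rows": [
    [[0,0,-0.8],[0,0,0]],
    [[0,0,-0.8],[0,0,0]],
    [[0,0,-0.8],[0,0,0]],
    [[0,0,-0.75],[0,0,0]],
    [[0,0,0],[0,0,0]]
  ]
}}

```text
time: 37.65
tool_pos: [547.3, -429.7, 27.2]
tcp_rot: [3.139, -0.003, -3.14]
contact_force: [0.4, 0.0, -0.1]
grip_width: 66.4
finger_force: 0.0
```

Emit:
{"method": "play_rows", "body": {
  "rows": [
    [[0,0,0],[0,0,0]],
    [[0,0,0],[0,0,0]],
    [[0,0,0],[0,0,0]],
    [[0,0,0],[0,0,0]]
  ],
  "hand": -0.08
}}

```text
time: 38.15
tool_pos: [548.2, -431.1, 29.4]
tcp_rot: [-3.141, 0.0, -3.141]
contact_force: [-0.3, 0.8, -0.1]
grip_width: 42.5
finger_force: 0.3
```

Emit:
{"method": "play_rows", "body": {
  "rows": [
    [[0,0,0],[0,0,0]],
    [[0,0,0],[0,0,0]]
  ],
  "hand": -0.087
}}

```text
time: 38.4
tool_pos: [548.1, -431.1, 29.0]
tcp_rot: [3.141, 0.0, -3.141]
contact_force: [-0.3, 1.1, 1.9]
grip_width: 41.8
finger_force: 1.2
```

Emit:
{"method": "play_rows", "body": {
  "rows": [
    [[0,0,0],[0,0,0]],
    [[0,0,0],[0,0,0]]
  ],
  "hand": -0.089
}}

```text
time: 38.65
tool_pos: [548.1, -431.1, 29.0]
tcp_rot: [3.141, 0.0, -3.141]
contact_force: [-0.4, 1.3, 2.4]
grip_width: 41.8
finger_force: 3.4
```

Emit:
{"method": "play_rows", "body": {
  "rows": [
    [[0,0,0.3],[0,0,0]],
    [[0,0,0.7],[0,0,0]],
    [[0,0,0.8],[0,0,0]],
    [[0,0,0.9],[0,0,0]],
    [[0,0.3,0.7],[0,0,0]],
    [[0,0.86,0],[0,0,0]],
    [[-0.1,1,0],[0,0,0]],
    [[-0.2,1,0],[0,0,0]],
    [[-0.2,1,0],[0,0,0]],
    [[-0.2,1,0],[0,0,0]],
    [[-0.2,1,0],[0,0,0]],
    [[-0.2,1,0],[0,0,0]]
  ]
}}

```text
time: 40.15
tool_pos: [514.6, -214.9, 131.3]
tcp_rot: [3.142, 0.0, -3.14]
contact_force: [0.5, 0.5, -1.0]
grip_width: 41.8
finger_force: 3.3
```

Emit:
{"method": "play_rows", "body": {
  "rows": [
    [[-0.2,1,0],[0,0,0]],
    [[-0.2,1,0],[0,0,0]],
    [[-0.2,1,0],[0,0,0]],
    [[-0.2,1,0],[0,0,0]],
    [[-0.2,1,0],[0,0,0]],
    [[-0.2,1,0],[0,0,0]],
    [[-0.2,1,0],[0,0,0]],
    [[-0.2,1,0],[0,0,0]],
    [[0,1,0],[0,0,0]],
    [[0,0.7,0],[0,0,0]],
    [[0,0.3,0],[0,0,0]],
    [[0,0,-0.3],[0,0,0]]
  ]
}}

```text
time: 41.65
tool_pos: [467.4, 83.9, 122.3]
tcp_rot: [-3.142, 0.002, -3.139]
contact_force: [-0.5, -0.6, -0.8]
grip_width: 41.8
finger_force: 3.3
```

Emit:
{"method": "play_rows", "body": {
  "rows": [
    [[0,0,-0.5],[0,0,0]],
    [[0,0,-0.5],[0,0,0]],
    [[0,0,0],[0,0,0]],
    [[0,0,0],[0,0,0]]
  ]
}}

```text
time: 42.15
tool_pos: [467.2, 83.2, 92.1]
tcp_rot: [3.142, 0.0, -3.141]
contact_force: [-0.3, -0.1, -0.8]
grip_width: 42.0
finger_force: 3.3
```

Emit:
{"method": "play_rows", "body": {
  "rows": [
    [[0,0.02,-0.4],[0,0,0]],
    [[0,0,-0.3],[0,0,0]],
    [[0,0,-0.16],[0,0,0]],
    [[0,0,0],[0,0,0]],
    [[0,0,0],[0,0,0]]
  ]
}}

```text
time: 42.78
tool_pos: [467.2, 84.3, 66.3]
tcp_rot: [3.142, 0.0, -3.14]
contact_force: [0.3, 0.3, -1.4]
grip_width: 41.6
finger_force: 3.3
```

Emit:
{"method": "play_rows", "body": {
  "rows": [
    [[0,0,0],[0,0,0]],
    [[0,0,0],[0,0,0]],
    [[0,0,0.2],[0,0,0]],
    [[0,0,0.8],[0,0,0]],
    [[0,0,0.9],[0,0,0]],
    [[0,-0.3,0.4],[0,0,0]],
    [[-0.1,-1,0],[0,0,0]],
    [[-0.1,-1,0],[0,0,0]],
    [[-0.1,-1,0],[0,0,0]],
    [[-0.1,-1,0],[0,0,0]],
    [[-0.1,-1,0],[0,0,0]],
    [[-0.1,-1,0],[0,0,0]]
  ],
  "hand": 0.3
}}

```text
time: 44.28
tool_pos: [448.5, -106.1, 134.9]
tcp_rot: [3.141, -0.0, -3.141]
contact_force: [0.8, -0.8, -0.3]
grip_width: 59.7
finger_force: 0.0
```

Emit:
{"method": "play_rows", "body": {
  "rows": [
    [[-0.1,-1,0],[0,0,0]],
    [[-0.1,-1,0],[0,0,0]],
    [[-0.1,-1,0],[0,0,0]],
    [[-0.1,-1,0],[0,0,0]],
    [[-0.1,-1,-0.1],[0,0,0]],
    [[0,-1,-0.2],[0,0,0]],
    [[0,-0.4,-0.2],[0,0,0]],
    [[0,0,0],[0,0,0]],
    [[0,0,0],[0,0,0]]
  ],
  "hand": 0.45
}}

```text
time: 45.4
tool_pos: [433.9, -295.8, 120.1]
tcp_rot: [3.141, -0.0, -3.14]
contact_force: [0.1, 0.4, 0.2]
grip_width: 66.4
finger_force: 0.0
```

```bash
python3 look.py
```

```text
[ 433.9 -295.8  120.1] 45.4
([462.0, -486.0], 'COL', 1372, 0.63)
([434.0, -300.0], 'white', 2660, 0.61)
([457.0, -420.0], 'COL', 1641, 0.61)
[[435.0, -298.0], [464.0, -421.0], [475.0, -490.0]]
```

Emit:
{"method": "play_rows", "body": {
  "rows": [
    [[0.02,-0.12,-0.8],[0,0,0]],
    [[0,0,-0.8],[0,0,0]],
    [[0,0,-0.8],[0,0,0]],
    [[0,0,-0.64],[0,0,0]],
    [[0,0,0],[0,0,0]]
  ]
}}

```text
time: 46.18
tool_pos: [434.1, -299.2, 28.0]
tcp_rot: [3.14, -0.002, -3.14]
contact_force: [-0.1, 0.1, -0.1]
grip_width: 66.7
finger_force: 0.0
```

Emit:
{"method": "play_rows", "body": {
  "rows": [
    [[0,0,0],[0,0,0]],
    [[0,0,0],[0,0,0]],
    [[0,0,0],[0,0,0]],
    [[0,0,0],[0,0,0]]
  ],
  "hand": -0.08
}}

```text
time: 46.68
tool_pos: [434.7, -300.3, 29.3]
tcp_rot: [-3.141, 0.0, -3.141]
contact_force: [0.1, 0.3, 0.2]
grip_width: 42.5
finger_force: 0.2
```

Emit:
{"method": "play_rows", "body": {
  "rows": [
    [[0,0,0],[0,0,0]],
    [[0,0,0],[0,0,0]]
  ],
  "hand": -0.087
}}

```text
time: 46.92
tool_pos: [434.6, -300.3, 29.0]
tcp_rot: [3.141, 0.0, -3.141]
contact_force: [0.2, 1.0, 1.8]
grip_width: 41.6
finger_force: 1.2
```

Emit:
{"method": "play_rows", "body": {
  "rows": [
    [[0,0,0],[0,0,0]],
    [[0,0,0],[0,0,0]]
  ],
  "hand": -0.089
}}

```text
time: 47.18
tool_pos: [434.7, -300.3, 29.0]
tcp_rot: [3.142, 0.0, -3.141]
contact_force: [-0.3, 1.2, 1.9]
grip_width: 41.8
finger_force: 3.3
```

Emit:
{"method": "play_rows", "body": {
  "rows": [
    [[0,0,0.3],[0,0,0]],
    [[0,0,0.7],[0,0,0]],
    [[0,0,0.8],[0,0,0]],
    [[0,0,0.9],[0,0,0]],
    [[0,0.3,0.7],[0,0,0]],
    [[0.1,0.9,0],[0,0,0]],
    [[0.2,1,0],[0,0,0]],
    [[0.2,1,0],[0,0,0]],
    [[0.2,1,0],[0,0,0]],
    [[0.2,1,0],[0,0,0]],
    [[0.2,1,0],[0,0,0]],
    [[0.1,1,0],[0,0,0]]
  ]
}}

```text
time: 48.68
tool_pos: [470.9, -83.5, 131.4]
tcp_rot: [-3.141, 0.001, -3.141]
contact_force: [-0.0, 0.2, 0.3]
grip_width: 41.5
finger_force: 3.3
```

Emit:
{"method": "play_rows", "body": {
  "rows": [
    [[0,1,0],[0,0,0]],
    [[0,1,0],[0,0,0]],
    [[0,0.7,0],[0,0,0]],
    [[0,0.3,0],[0,0,0]],
    [[0,0,-0.4],[0,0,0]],
    [[0,0,-0.5],[0,0,0]],
    [[0,0,-0.4],[0,0,0]],
    [[0,0,0],[0,0,0]],
    [[0,0,0],[0,0,0]]
  ]
}}

```text
time: 49.8
tool_pos: [470.9, 5.3, 92.1]
tcp_rot: [-3.142, 0.0, -3.141]
contact_force: [0.0, -0.5, -0.1]
grip_width: 42.0
finger_force: 3.3
```

Emit:
{"method": "play_rows", "body": {
  "rows": [
    [[0.02,0,-0.4],[0,0,0]],
    [[0,0,-0.3],[0,0,0]],
    [[0,0,-0.16],[0,0,0]],
    [[0,0,0],[0,0,0]],
    [[0,0,0],[0,0,0]]
  ]
}}

```text
time: 50.42
tool_pos: [471.3, 5.7, 66.3]
tcp_rot: [3.142, 0.0, -3.14]
contact_force: [-0.7, 0.1, -0.4]
grip_width: 41.9
finger_force: 3.3
```

Emit:
{"method": "play_rows", "body": {
  "rows": [
    [[0,0,0],[0,0,0]],
    [[0,0,0],[0,0,0]],
    [[0,0,0.2],[0,0,0]],
    [[0,0,0.8],[0,0,0]],
    [[0,0,1],[0,0,0]],
    [[-0.5,0.8,1],[0,0,0]],
    [[-0.8,0.8,1],[0,0,0]],
    [[-0.8,0.8,0.8],[0,0,0]],
    [[0,0,0],[0,0,0]],
    [[0,0,0],[0,0,0]]
  ],
  "hand": 0.3
}}

```text
time: 51.68
tool_pos: [408.5, 77.5, 210.2]
tcp_rot: [-3.141, 0.001, -3.14]
contact_force: [0.0, -0.4, -0.0]
grip_width: 59.8
finger_force: 0.0
```

```bash
python3 - <<'E'
from h import *
o,c,J,P=jars(54);print(o['tool_pos'].round(1),o['time'])
for j in J:print(j)
cv2.imwrite('pics/w5.png',c['frame'][...,::-1])
s=capture('scene');x=s['frame'][80:290,220:430];cv2.imwrite('pics/s5.png',cv2.resize(x,None,fx=2.7,fy=2.7,interpolation=2)[...,::-1])
E
```

```text
[408.5  77.5 210.2] 51.675
([467.0, 85.0], 'white', 1829, 0.83)
([551.0, 11.0], 'white', 856, 0.82)
([552.0, 86.0], 'white', 1001, 0.81)
([455.0, 15.0], 'white', 511, 0.56)
```

View pics/w5.png

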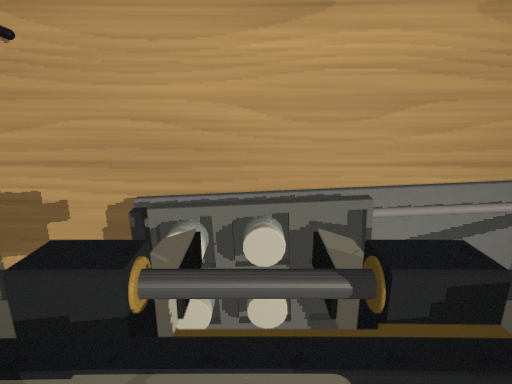

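View pics/s5.png

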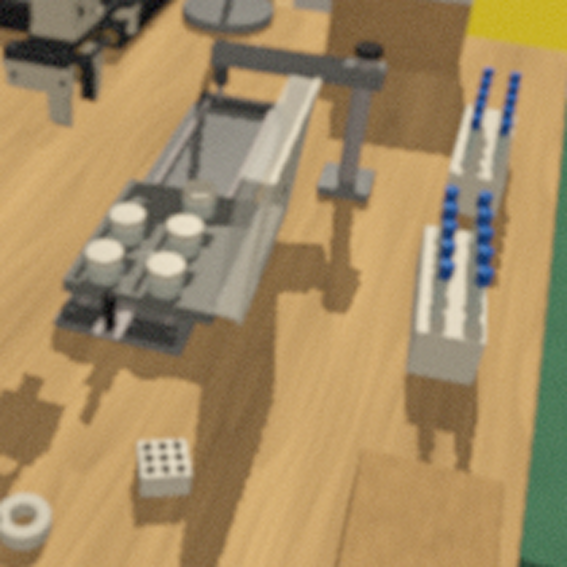

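The wrist view shows jars at (240,187), (243,264), (308,190) and (308,267). The scene crop confirms all five upright in pockets, with the lid about upright. Now go over the lid with shut fingers, behind it.

Emit:
{"method": "play_rows", "body": {
  "rows": [
    [[0,0.2,0.9],[0,0,0]],
    [[0,0.2,0.9],[0,0,0]],
    [[0.4,0,0.9],[0,0,0]],
    [[0.9,0,0],[0,0,0]],
    [[0.9,0,0],[0,0,0]],
    [[0.9,0,0],[0,0,0]],
    [[0.9,0,0],[0,0,0]],
    [[0.9,0,0],[0,0,0]],
    [[0.9,0,0],[0,0,0]],
    [[0.9,0,0],[0,0,0]],
    [[0.9,0,0],[0,0,0]],
    [[0.9,0,0],[0,0,0]]
  ],
  "hand": -1
}}

```text
time: 53.38
tool_pos: [664.3, 89.0, 289.8]
tcp_rot: [3.142, -0.002, -3.141]
contact_force: [-0.1, 0.0, 0.1]
grip_width: 0.2
finger_force: 0.0
```

Emit:
{"method": "play_rows", "body": {
  "rows": [
    [[0.9,0,0],[0,0,0]],
    [[0,0,0],[0,0,0]],
    [[0,0,0],[0,0,0]]
  ]
}}

```text
time: 53.75
tool_pos: [689.8, 89.3, 290.2]
tcp_rot: [3.141, -0.002, -3.141]
contact_force: [-0.5, 0.3, 0.5]
grip_width: 0.5
finger_force: 0.0
```

```bash
python3 - <<'E'
from h import *
o=get_obs();print(o['tool_pos'],o['joint_positions'].round(2))
s=capture('scene');x=s['frame'][60:240,220:430];cv2.imwrite('pics/s6.png',cv2.resize(x,None,fx=2.7,fy=2.7,interpolation=2)[...,::-1])
for q in ('lid_edge','mark'):
  r=pinpoint(q,'scene'); print(q,[(d['at'],d['p']) for d in r])
# predicted for several angles
F=np.array([502.5,85.5,0]);Rz=R.from_euler('z',3,degrees=True).as_matrix()
for th in (1.4,1.5,1.6,1.7,1.8):
  c_,s_=np.cos(th),np.sin(th)
  f=lambda r:F+Rz@np.array([100-r*c_+33*s_,0,48+r*s_+33*c_])
  print(th,proj(s,[f(176),f(100)]).round(1).tolist())
E
```

```text
[689.75790432  89.33230064 290.22358907] [ 0.02  0.66  0.86  0.    1.62 -1.55]
lid_edge [([127.5, 329.9], 0.76)]
mark []
1.4 [[121.8, 313.6], [145.5, 315.6]]
1.5 [[123.2, 319.8], [146.8, 319.0]]
1.6 [[125.2, 326.0], [148.3, 322.3]]
1.7 [[127.7, 331.9], [150.1, 325.4]]
1.8 [[130.8, 337.6], [152.2, 328.3]]
```

View pics/s6.png

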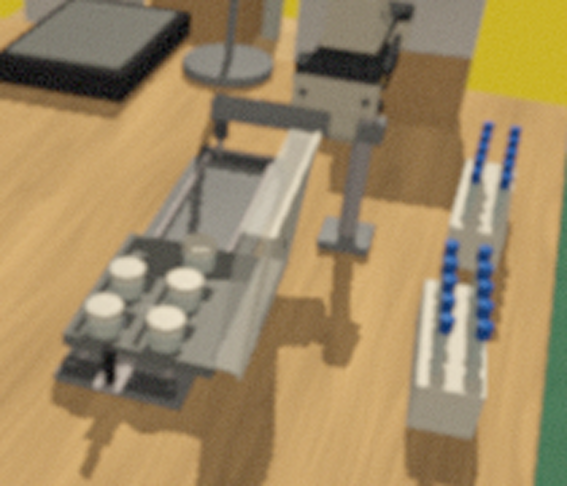

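The lid is at about 1.68 rad and the gripper is behind it at (100,350) in the crop. Descend and approach.

Emit:
{"method": "play_rows", "body": {
  "rows": [
    [[0,0,-0.8],[0,0,0]],
    [[0,0,-0.9],[0,0,0]],
    [[0,0,-0.9],[0,0,0]],
    [[0,0,0],[0,0,0]],
    [[-0.3,0,0],[0,0,0]],
    [[-0.3,0,0],[0,0,0]],
    [[-0.3,0,0],[0,0,0]]
  ]
}}

```text
time: 54.78
tool_pos: [662.9, 89.7, 214.5]
tcp_rot: [3.141, 0.002, -3.141]
contact_force: [1.9, -0.8, 1.7]
grip_width: 0.3
finger_force: 0.9
```

Emit:
{"method": "play_rows", "body": {
  "rows": [
    [[-0.3,0,0],[0,0,0]],
    [[-0.3,0,0],[0,0,0]],
    [[-0.3,0,0],[0,0,0]]
  ]
}}

```text
time: 55.15
tool_pos: [635.8, 89.6, 213.4]
tcp_rot: [3.142, 0.001, -3.141]
contact_force: [1.2, -0.9, 0.8]
grip_width: 0.3
finger_force: 0.9
```

Emit:
{"method": "play_rows", "body": {
  "rows": [
    [[-0.28,0,0.04],[0,0,0]],
    [[-0.28,0,0.03],[0,0,0]],
    [[-0.34,0,0],[0,0,0]],
    [[-0.34,0,0],[0,0,0]],
    [[-0.34,0,-0.06],[0,0,0]]
  ]
}}

```text
time: 55.78
tool_pos: [588.2, 89.6, 213.5]
tcp_rot: [3.142, 0.0, -3.141]
contact_force: [1.1, -1.1, 2.2]
grip_width: 0.4
finger_force: 0.6
```

Emit:
{"method": "play_rows", "body": {
  "rows": [
    [[-0.33,0,-0.06],[0,0,0]],
    [[-0.33,0,-0.09],[0,0,0]],
    [[-0.33,0,-0.11],[0,0,0]],
    [[-0.31,0,-0.13],[0,0,0]],
    [[-0.31,0,-0.15],[0,0,0]],
    [[-0.3,0,-0.17],[0,0,0]]
  ]
}}

```text
time: 56.52
tool_pos: [530.9, 89.7, 191.8]
tcp_rot: [3.141, -0.0, -3.141]
contact_force: [1.1, -0.1, 0.4]
grip_width: 0.5
finger_force: 0.4
```

```bash
cat > lid.py <<'E'
from h import *
s=capture('scene')
F=np.array([502.5,85.5,0]);Rz=R.from_euler('z',3,degrees=True).as_matrix()
for q in ('lid_edge','mark'): print(q,[(np.round(d['at'],1).tolist(),round(d['p'],2)) for d in pinpoint(q,'scene')])
for th in np.arange(0,1.7,.2):
  c_,s_=np.cos(th),np.sin(th)
  f=lambda r:F+Rz@np.array([100-r*c_+33*s_,0,48+r*s_+33*c_])
  print(round(th,1),proj(s,[f(176),f(100)]).round(1).tolist())
x=s['frame'][60:240,220:430];cv2.imwrite('pics/s7.png',cv2.resize(x,None,fx=2.7,fy=2.7,interpolation=2)[...,::-1])
E
python3 lid.py
```

```text
lid_edge [([128.3, 277.7], 0.71)]
mark [([145.6, 294.9], 0.84)]
0.0 [[153.8, 254.6], [158.3, 277.3]]
0.2 [[145.1, 257.5], [153.6, 280.1]]
0.4 [[137.2, 262.5], [149.7, 284.1]]
0.6 [[130.5, 269.6], [146.6, 289.1]]
0.8 [[125.3, 278.6], [144.5, 295.1]]
1.0 [[121.9, 289.3], [143.6, 301.6]]
1.2 [[120.7, 301.1], [143.9, 308.6]]
1.4 [[121.8, 313.6], [145.5, 315.6]]
1.6 [[125.2, 326.0], [148.3, 322.3]]
```

View pics/s7.png

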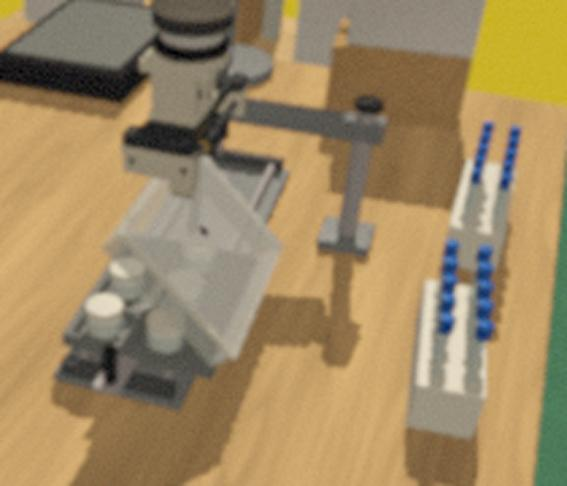

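The lid is following, at about 0.75 rad, with the edge at (185,155) in the crop. Continue.

Emit:
{"method": "play_rows", "body": {
  "rows": [
    [[-0.28,0,-0.19],[0,0,0]],
    [[-0.27,0,-0.21],[0,0,0]],
    [[-0.26,0,-0.23],[0,0,0]],
    [[-0.24,0,-0.25],[0,0,0]],
    [[-0.22,0,-0.26],[0,0,0]],
    [[-0.2,0,-0.27],[0,0,0]]
  ]
}}

```text
time: 57.42
tool_pos: [486.9, 89.6, 149.3]
tcp_rot: [3.141, -0.0, -3.141]
contact_force: [0.6, -0.3, 0.0]
grip_width: 0.3
finger_force: 0.3
```

Emit:
{"method": "play_rows", "body": {
  "rows": [
    [[-0.14,0,-0.22],[0,0,0]],
    [[-0.13,0,-0.22],[0,0,0]],
    [[-0.12,0,-0.22],[0,0,0]],
    [[-0.11,0,-0.22],[0,0,0]],
    [[-0.1,0,-0.2],[0,0,0]],
    [[-0.08,0,-0.2],[0,0,0]],
    [[-0.06,0,-0.2],[0,0,0]]
  ]
}}

```text
time: 58.3
tool_pos: [465.1, 89.7, 105.0]
tcp_rot: [3.142, -0.0, -3.141]
contact_force: [0.2, -0.3, 0.2]
grip_width: 0.2
finger_force: 0.2
```

Emit:
{"method": "play_rows", "body": {
  "rows": [
    [[0,0,-0.1],[0,0,0]],
    [[0,0,-0.1],[0,0,0]],
    [[0,0,-0.07],[0,0,0]],
    [[0,0,0],[0,0,0]]
  ]
}}

```text
time: 58.8
tool_pos: [465.3, 89.7, 97.2]
tcp_rot: [3.141, -0.0, -3.141]
contact_force: [-0.5, 0.1, -0.3]
grip_width: 0.5
finger_force: 0.0
```

Emit:
{"method": "play_rows", "body": {
  "rows": [
    [[0,0,-0.05],[0,0,0]],
    [[0,0,0],[0,0,0]]
  ]
}}

```text
time: 59.05
tool_pos: [465.3, 89.6, 95.8]
tcp_rot: [3.142, 0.0, -3.141]
contact_force: [-0.3, -1.1, -0.4]
grip_width: 0.3
finger_force: 0.0
```

```bash
python3 lid.py
```

```text
lid_edge [([156.6, 256.9], 0.78)]
mark [([157.6, 278.6], 0.88), ([186.5, 258.1], 0.73)]
0.0 [[153.8, 254.6], [158.3, 277.3]]
0.2 [[145.1, 257.5], [153.6, 280.1]]
0.4 [[137.2, 262.5], [149.7, 284.1]]
0.6 [[130.5, 269.6], [146.6, 289.1]]
0.8 [[125.3, 278.6], [144.5, 295.1]]
1.0 [[121.9, 289.3], [143.6, 301.6]]
1.2 [[120.7, 301.1], [143.9, 308.6]]
1.4 [[121.8, 313.6], [145.5, 315.6]]
1.6 [[125.2, 326.0], [148.3, 322.3]]
```

Near zero; press on in 1 mm steps until the force shows it has seated.

Emit:
{"method": "play_rows", "body": {
  "rows": [
    [[0,0,-0.04],[0,0,0]],
    [[0,0,-0.02],[0,0,0]],
    [[0,0,0],[0,0,0]]
  ]
}}

```text
time: 59.58
tool_pos: [465.4, 89.7, 95.1]
tcp_rot: [3.142, 0.001, -3.14]
contact_force: [-2.2, -1.2, 10.7]
grip_width: 0.9
finger_force: 5.7
```

Emit:
{"method": "play_rows", "body": {
  "rows": [
    [[0,0,-0.04],[0,0,0]],
    [[0,0,0],[0,0,0]]
  ]
}}

```text
time: 59.82
tool_pos: [465.4, 89.7, 94.9]
tcp_rot: [3.142, 0.002, -3.14]
contact_force: [-6.4, -1.0, 22.1]
grip_width: 0.4
finger_force: 11.1
```

The lid is seated (force up, fingertips at 81 mm). Back off and survey the pin.

Emit:
{"method": "play_rows", "body": {
  "rows": [
    [[0,0,0.3],[0,0,0]],
    [[0,0,0.9],[0,0,0]],
    [[-0.5,0.5,0.9],[0,0,0]],
    [[-0.7,1,0.9],[0,0,0]],
    [[-0.5,1,0.9],[0,0,0]],
    [[-0.2,1,0.5],[0,0,0]],
    [[0,1,0],[0,0,0]],
    [[0,0.5,0],[0,0,0]],
    [[0,0,0],[0,0,0]],
    [[0,0,0],[0,0,0]],
    [[0,0,0],[0,0,0]]
  ]
}}

```text
time: 61.2
tool_pos: [408.3, 238.8, 224.7]
tcp_rot: [-3.141, -0.0, 3.141]
contact_force: [-0.8, -0.7, 0.8]
grip_width: 0.2
finger_force: 0.0
```

```bash
cat > tip.py <<'E'
from h import *
import sys
o,c,r=pts(['tip','mark','knob_top','lid_edge','lid_hinge'],sys.argv[1]);save(c,sys.argv[1])
print(o['tool_pos'].round(1),o['time'])
Z=dict(tip=92,mark=81,knob_top=81,lid_edge=81,lid_hinge=48)
V=[pickle.load(open(v+'.pkl','rb')) for v in sys.argv[2:]]
for q in r:
  print(q,[(np.round(a,1).tolist(),round(p,2),onz(c,a,Z[q],o).round(1).tolist()) for a,p,_ in r[q]])
  L=[x[q][0][2] for x in [r]+V if x.get(q)]
  if len(L)>1: print('   tri',tri(L).round(1))
E
python3 tip.py t1
```

```text
[408.3 238.8 224.7] 61.2
tip []
mark [([282.9, 100.4], 0.82, [505.9, 83.4, 81.0])]
knob_top []
lid_edge [([207.5, 87.9], 0.71, [426.7, 82.2, 81.0])]
lid_hinge []
```

Emit:
{"method": "play_rows", "body": {
  "rows": [
    [[0,1,0],[0,0,0]],
    [[0,1,0],[0,0,0]],
    [[0,1,0],[0,0,0]],
    [[0,1,0],[0,0,0]],
    [[0,1,0],[0,0,0]],
    [[0,0,0],[0,0,0]],
    [[0,0,0],[0,0,0]],
    [[0,0,0],[0,0,0]]
  ]
}}

```text
time: 62.5
tool_pos: [408.4, 388.8, 224.9]
tcp_rot: [-3.141, -0.0, -3.141]
contact_force: [0.7, 0.9, 1.1]
grip_width: 0.4
finger_force: 0.0
```

```bash
python3 tip.py t2 t1
```

```text
[408.4 388.8 224.9] 62.5
tip []
mark []
knob_top []
lid_edge []
lid_hinge []
```

View pics/t2.png

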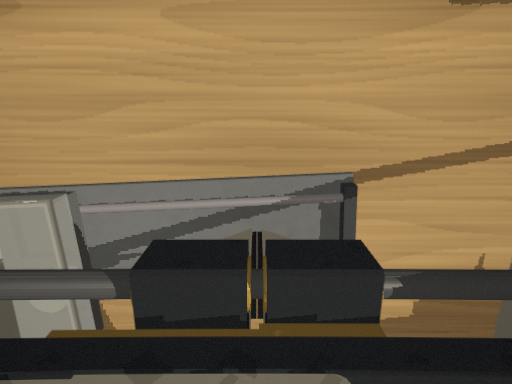

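The wrist picture shows the rail end and the lid at left, but the gripper hides the pin. I'll view it from either side with the camera further forward.

Emit:
{"method": "play_rows", "body": {
  "rows": [
    [[0,0.5,0.2],[0,0,0]],
    [[0.5,0.7,0],[0,0,0]],
    [[0.8,0.8,0],[0,0,0]],
    [[0.8,0.8,0],[0,0,0]],
    [[0.8,0,0],[0,0,0]],
    [[0,0,0],[0,0,0]],
    [[0,0,0],[0,0,0]],
    [[0,0,0],[0,0,0]]
  ]
}}

```text
time: 63.8
tool_pos: [494.5, 473.7, 231.3]
tcp_rot: [3.141, -0.0, -3.14]
contact_force: [0.4, 0.0, -0.2]
grip_width: 0.2
finger_force: 0.0
```

```bash
python3 tip.py t3
```

```text
[494.5 473.7 231.3] 63.8
tip [([185.0, 120.3], 0.73, [490.3, 351.5, 92.0])]
mark []
knob_top []
lid_edge []
lid_hinge []
```

Emit:
{"method": "play_rows", "body": {
  "rows": [
    [[0,-0.9,0],[0,0,0]],
    [[0,-1,0],[0,0,0]],
    [[0,-1,0],[0,0,0]],
    [[0,-1,0],[0,0,0]],
    [[0,-1,0],[0,0,0]],
    [[0,-1,0],[0,0,0]],
    [[0,-1,0],[0,0,0]],
    [[0,-1,0],[0,0,0]],
    [[0,-1,0],[0,0,0]],
    [[0,0,0],[0,0,0]],
    [[0,0,0],[0,0,0]],
    [[0,0,0],[0,0,0]]
  ]
}}

```text
time: 65.6
tool_pos: [495.2, 207.5, 230.8]
tcp_rot: [3.141, 0.0, -3.14]
contact_force: [-0.8, 0.6, 0.2]
grip_width: 0.7
finger_force: 0.0
```

```bash
python3 tip.py t4 t3; python3 - <<'E'
import cv2,numpy as np
cv2.imwrite('pics/t34.png',np.vstack([cv2.imread('pics/t3.png')[60:300],cv2.imread('pics/t4.png')[60:300]]))
E
```

```text
[495.2 207.5 230.8] 65.6
tip [([184.3, 415.1], 0.96, [489.7, 350.5, 92.0])]
   tri [490.2 351.1  91. ]
mark [([195.7, 123.8], 0.7, [504.2, 82.9, 81.0])]
knob_top []
lid_edge [([115.7, 113.3], 0.68, [431.0, 82.0, 81.0])]
lid_hinge []
```

View pics/t34.png

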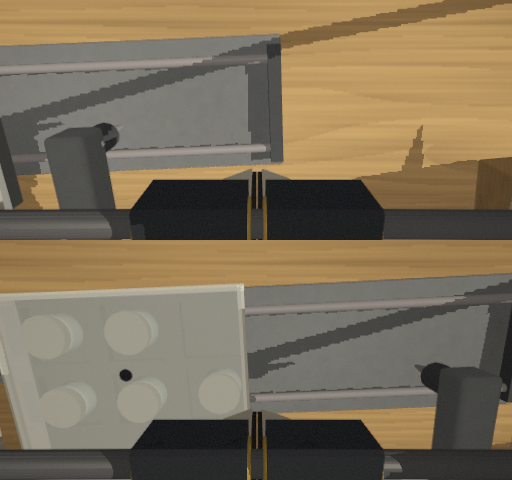

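The two views put the pin at (128,105) in the upper half and (377,430) in the lower. It triangulates to (490, 351, 91). The dark mark is at (375,125), about (505, 83.5). The slide needed is about 267 mm. Moving to the knob.

Emit:
{"method": "play_rows", "body": {
  "rows": [
    [[0,-1,0],[0,0,0]],
    [[0,-1,0],[0,0,0]],
    [[0,-1,0],[0,0,0]],
    [[0,-1,0],[0,0,0]],
    [[0,-1,0],[0,0,0]],
    [[0.1,-1,0],[0,0,0]],
    [[0.1,-1,-0.6],[0,0,0]],
    [[0.1,-1,-0.6],[0,0,0]],
    [[0.1,-1,-0.6],[0,0,0]],
    [[0,-0.2,-0.6],[0,0,0]],
    [[0,0,0],[0,0,0]],
    [[0,0,0],[0,0,0]]
  ],
  "hand": -0.38
}}

```text
time: 67.4
tool_pos: [507.6, -69.0, 159.5]
tcp_rot: [-3.142, 0.001, -3.14]
contact_force: [0.6, 0.4, 0.1]
grip_width: 28.6
finger_force: 0.0
```

```bash
python3 tip.py k1
```

```text
[507.6 -69.  159.5] 67.4
tip []
mark [([207.5, 469.5], 0.95, [504.3, 84.4, 81.0])]
knob_top [([213.7, 251.8], 0.72, [509.4, -71.9, 81.0])]
lid_edge [([97.7, 485.2], 0.9, [429.0, 80.3, 81.0])]
lid_hinge []
```

Emit:
{"method": "play_rows", "body": {
  "rows": [
    [[0.06,-0.08,-0.5],[0,0,0]],
    [[0,0,-0.7],[0,0,0]],
    [[0,0,-0.7],[0,0,0]],
    [[0,0,-0.6],[0,0,0]],
    [[0,0,-0.4],[0,0,0]],
    [[0,0,0],[0,0,0]]
  ]
}}

```text
time: 68.45
tool_pos: [508.4, -71.6, 70.7]
tcp_rot: [3.141, -0.002, -3.141]
contact_force: [-0.2, -0.5, -0.6]
grip_width: 28.5
finger_force: 0.0
```

Emit:
{"method": "play_rows", "body": {
  "rows": [
    [[0,0,0],[0,0,0]],
    [[0,0,0],[0,0,0]],
    [[0,0,0],[0,0,0]]
  ],
  "hand": -0.68
}}

```text
time: 68.82
tool_pos: [509.4, -72.1, 72.4]
tcp_rot: [-3.141, 0.001, -3.141]
contact_force: [-1.0, -2.5, -1.1]
grip_width: 15.1
finger_force: 30.0
```

Emit:
{"method": "play_rows", "body": {
  "rows": [
    [[-0.005,0.1,0],[0,0,0]],
    [[-0.01,0.2,0],[0,0,0]],
    [[-0.02,0.3,0],[0,0,0]],
    [[-0.02,0.4,0],[0,0,0]],
    [[-0.02,0.4,0],[0,0,0]],
    [[-0.02,0.4,0],[0,0,0]]
  ]
}}

```text
time: 69.58
tool_pos: [506.8, -16.8, 72.3]
tcp_rot: [-3.141, 0.002, -3.14]
contact_force: [1.3, -2.7, 4.2]
grip_width: 14.9
finger_force: 30.0
```

Emit:
{"method": "play_rows", "body": {
  "rows": [
    [[-0.02,0.4,0],[0,0,0]],
    [[-0.02,0.4,0],[0,0,0]],
    [[-0.02,0.4,0],[0,0,0]],
    [[-0.02,0.4,0],[0,0,0]],
    [[-0.02,0.4,0],[0,0,0]],
    [[-0.02,0.4,0],[0,0,0]],
    [[-0.02,0.4,0],[0,0,0]],
    [[-0.02,0.4,0],[0,0,0]],
    [[-0.02,0.4,0],[0,0,0]],
    [[-0.02,0.4,0],[0,0,0]],
    [[-0.02,0.4,0],[0,0,0]],
    [[-0.02,0.4,0],[0,0,0]]
  ]
}}

```text
time: 71.08
tool_pos: [500.0, 127.2, 72.3]
tcp_rot: [3.141, 0.003, -3.14]
contact_force: [4.7, -2.6, 5.1]
grip_width: 15.3
finger_force: 30.0
```

Emit:
{"method": "play_rows", "body": {
  "rows": [
    [[-0.02,0.4,0],[0,0,0]],
    [[-0.02,0.4,0],[0,0,0]],
    [[-0.02,0.3,0],[0,0,0]],
    [[-0.02,0.2,0],[0,0,0]],
    [[0,0.1,0],[0,0,0]],
    [[0,0,0],[0,0,0]],
    [[0,0,0],[0,0,0]]
  ]
}}

```text
time: 71.95
tool_pos: [498.0, 169.5, 72.3]
tcp_rot: [3.14, 0.004, -3.14]
contact_force: [6.1, 0.7, 3.2]
grip_width: 15.2
finger_force: 30.0
```

```bash
python3 tip.py m1
```

```text
[498.  169.5  72.3] 71.95
tip []
mark []
knob_top [([273.2, 258.1], 0.57, [498.5, 170.8, 81.0])]
lid_edge []
lid_hinge []
```

Emit:
{"method": "play_rows", "body": {
  "rows": [
    [[0,0.2,0],[0,0,0]],
    [[0,0.3,0],[0,0,0]],
    [[0,0.2,0],[0,0,0]],
    [[0,0.03,0],[0,0,0]],
    [[0,0,0],[0,0,0]],
    [[0,0,0],[0,0,0]]
  ]
}}

```text
time: 73.0
tool_pos: [497.0, 191.2, 72.3]
tcp_rot: [3.141, 0.002, -3.14]
contact_force: [2.7, -0.0, 6.1]
grip_width: 14.9
finger_force: 30.0
```

Emit:
{"method": "play_rows", "body": {
  "rows": [
    [[0,0,0],[0,0,0]],
    [[0,0,0],[0,0,0]],
    [[0,0,0.5],[0,0,0]],
    [[0,0,0.9],[0,0,0]],
    [[0,0,0.9],[0,0,0]],
    [[0,0,0.9],[0,0,0]],
    [[0,0,0.9],[0,0,0]],
    [[0,0,0.9],[0,0,0]],
    [[0,0,0.3],[0,0,0]],
    [[0,0,0],[0,0,0]],
    [[0,0,0],[0,0,0]],
    [[0,0,0],[0,0,0]]
  ],
  "hand": -0.4
}}

```text
time: 74.5
tool_pos: [496.1, 190.1, 229.8]
tcp_rot: [-3.141, -0.002, -3.141]
contact_force: [0.4, -0.2, -0.4]
grip_width: 27.6
finger_force: 0.0
```

```bash
python3 tip.py m2
```

```text
[496.1 190.1 229.8] 74.5
tip [([185.5, 436.9], 0.57, [491.3, 351.9, 92.0])]
mark [([186.4, 425.2], 0.84, [495.0, 347.6, 81.0])]
knob_top [([189.7, 260.9], 0.75, [498.4, 194.7, 81.0])]
lid_edge [([96.6, 439.7], 0.94, [415.2, 348.1, 81.0])]
lid_hinge []
```

Emit:
{"method": "play_rows", "body": {
  "rows": [
    [[0,1,0],[0,0,0]],
    [[0,1,0],[0,0,0]],
    [[0,1,0],[0,0,0]],
    [[0,1,0],[0,0,0]],
    [[0,1,0],[0,0,0]],
    [[0,1,0],[0,0,0]],
    [[0,1,0],[0,0,0]],
    [[0,1,0],[0,0,0]],
    [[0,1,0],[0,0,0]],
    [[0,0,0],[0,0,0]],
    [[0,0,0],[0,0,0]],
    [[0,0,0],[0,0,0]]
  ]
}}

```text
time: 76.3
tool_pos: [496.9, 459.2, 231.0]
tcp_rot: [-3.141, 0.0, -3.142]
contact_force: [0.6, -1.0, -0.5]
grip_width: 27.8
finger_force: 0.0
```

```bash
python3 tip.py m3 m2; python3 - <<'E'
import cv2,numpy as np
f=lambda n,c:cv2.resize(cv2.imread(f'pics/{n}.png')[130:240,c-70:c+70],None,fx=4,fy=4,interpolation=2)
cv2.imwrite('pics/m23.png',np.vstack([f('m2',432)[:300],f('m3',130)[:300]]))
E
```

```text
[496.9 459.2 231. ] 76.3
tip [([183.6, 135.5], 0.81, [491.2, 350.8, 92.0])]
   tri [491.  351.2  93.1]
mark [([184.7, 137.6], 0.97, [495.0, 348.4, 81.0])]
   tri [495.2 348.1  80. ]
knob_top []
lid_edge [([97.6, 125.9], 0.89, [417.1, 346.4, 81.0])]
   tri [416.2 347.1  82.8]
lid_hinge [([183.2, 140.8], 0.46, [501.7, 339.4, 48.0])]
```

View pics/m23.png

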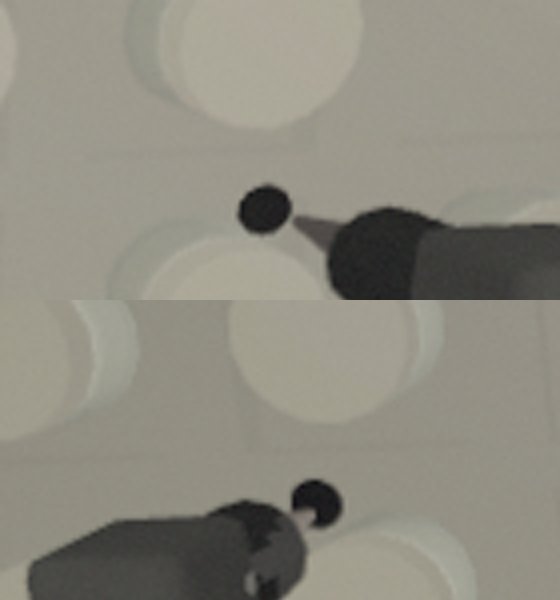

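The crops show the dot at (265,210) with the pin end at (295,220) in the upper half. In the lower half the dot is at (316,503) with the pin end near (303,518). I'll recompute from these pixels.

```bash
python3 - <<'E'
from h import *
c=capture('wrist')
O=[dict(tool_pos=np.array(p),tcp_rot=np.array([np.pi,0,-3.141])) for p in([496.1,190.1,229.8],[496.9,459.2,231.0])]
C=[(362,130),(60,130)]
def dot(n,guess):
    g=cv2.cvtColor(cv2.imread(f'pics/{n}.png'),6)
    return g
M=[(182.5,428.2),(180.8,139.0)];T=[(185,435.8),(184.1,135.8)]
for nm,P,z in(('mark',M,81),('tip',T,92)):
    print(nm,[onz(c,a,z,o).round(1) for a,o in zip(P,O)],tri([ray(c,a,o) for a,o in zip(P,O)]).round(1))
E
```

```text
mark [array([491.6, 349.9,  81. ]), array([491.3, 350.1,  81. ])] [491.5 350.   80.7]
tip [array([491.2, 350.9,  92. ]), array([491.7, 351. ,  92. ])] [491.5 351.   91.9]
```

```bash
python3 - <<'E'
from h import *
t=capture('top')
print([(onz(t,d['at'],30).round().tolist(),np.median(t['frame'][d['mask']],axis=0).tolist(),round(d['p'],2)) for d in trace('jar1','top')])
print(bot.close_job(), get_obs()['time'])
E
```

```text
[([477.0, -485.0, 30.0], [156.0, 37.0, 29.0], 0.69), ([538.0, -511.0, 30.0], [97.0, 50.0, 101.0], 0.43)]
the job is handed in; nothing more can be done
the job is handed in; nothing more can be done
```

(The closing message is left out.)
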